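# Pack and clamp a board in the sanding jig

### The arm

A 6-joint arm with a two-finger parallel gripper is mounted at the origin on the work surface. World frame = base frame: x ahead of the robot, y to its left, z up, the work surface at z = 0. Lengths are in m, angles in rad, forces in N, time in s.
With the tool pointing down it reaches from about 0.3 to 0.75 m from the base axis. Payload 8.5 kg.
Tool frame: the origin (TCP) lies midway between the tips of the shut fingers; the grasp point (between the pads) lies 19 mm behind it; y points along the fingers, z is the direction in which the jaws open and shut, and the axes are right-handed (so a half turn about y gives the same grasp; the last joint's range is limited). The gripper opens to 85 mm and grips with 20 to 120 N. Pads are 22 mm wide; open, the fingers measure 114 mm over their backs; the gripper's body (76 mm by 85 mm) begins 54 mm behind the grasp point. The pads swing forward as they close: fully open they stand 13 mm farther back than shut.
Start: joints at [0.93, 0.381, 1.297, -0, 1.464, -0.215], TCP at [0.227, 0.501, 0.21] pointing down, gripper open.
Joint ranges: [-3.11, 3.11], [-0.89, 2.33], [0.22, 2.48], [-1.42, 4.56], [0.17, 2.85], [-2.88, 2.88]. Speed limits (rad/s): [2.39, 2.39, 3.14, 3.14, 3.14, 3.14].

### API

Orientations are given as a unit quaternion [w, x, y, z].
In Python, from rig import r gives the robot as it stands. The module is installed in compiled form; this text tells all that it offers.
- The arm moves only by the tool jog_arm, never from a script. Its argument "targets" is a list of rows, each a list of 7 numbers: the finger opening in cm, from 0 to 8.54, then the shift along the tool's x, y, z in cm, then the turn, a rotation vector about the tool's x, y, z in degrees. A call has 1 to 5 rows; each row shifts and turns the commanded pose from where the row before left it, along the tool's axes as they then stand; what a row does not reach is not made up. A row lasts 1/8 s, in which the tool goes at most 62.5 mm and 10.7 degrees, less where a joint would pass 70% of its speed; a pose out of reach is approached as far as the arm can. A call with a gripper value outside its range is refused whole. The fingers move at their own pace and stop on an object; "newtons" is the grip in N (left out, the last holds). Time passes only in rows, so rows that do not move let the fingers close. It gives the time, the measured TCP pose, the force and the opening at its end, in the units of the state.
- r.sense(): the state, without advancing time (a new reading comes with each control period).
- r.snapshot(name): name is "side" or "top" or "wrist"; returns a dict with "pixels" (420x560x3 uint8, red, green, blue), "fx", "fy", "cx", "cy" (pixels), "distortion" ([k1, k2, p1, p2, k3] as OpenCV has them; the pictures are not rectified), "origin" and "attitude" of the camera in the world; the wrist camera has in their place "hand_eye" (4x4, takes a point from camera to tool coordinates, whose origin is the TCP and whose axes are the tool frame's). Camera axes: x right, y up, looking along -z (the intrinsics and any distortion apply to the point x, -y, -z); pixel columns grow to the right and rows downward; lengths in m; the calibration is good to about 2 mm. A picture is of the moment at which its call begins: read the wrist's pose just before it. There is no depth.
- r.sign_off(): hands the job in, once; it reports no verdict.
The state is a dict: "t": time; "joints": joint angles; "joint_velocities": joint speeds; "joint_torque": joint torques, N m; "eef_pos": TCP position; "orientation": TCP orientation; "ft_force": force on the tool from outside, world axes, zero at the start; "ft_torque": the same for the moment, N m; "width": opening from 0.0 (shut) to 1.0 (fully open).
Only numpy, scipy, OpenCV 4.12 (cv2) and the standard library are available. Lean on these libraries where they do the work, as an engineer would, in place of code of your own. Each camera call takes 0.05 s, during which the arm holds its last target.

### The job

Push the open work drawer of the sanding jig fully home so the board's green nose faces the clamp, then stand orange packing pieces upright, flat on the base plate, in the gap between nose and steel jaw, adding pieces until pushing the jaw's red plate towards the nose squeezes the packing tight between jaw and nose instead of running out of travel. Finish while holding: keep pushing the red plate with the fingers, about 10 N, so that the packing stays clamped (the jaw springs back if let go). Leave unused pieces standing in the rack and leave the bowl, tape roll and plastic pot alone.

Things in the scene. Friction and masses are not known exactly. Their poses are not given: they have to be found in the camera images.
- jig: Fixed plywood base plate, 12 mm thick, on the bench; carries drawer and clamp. Origin at bench height under the middle of the nose's end face when the drawer is home. +x (away from the robot, turned up to 12 degrees): direction in which the drawer goes home; +y: from the nose across the gap to the jaw. Plate spans x -165 to 80, y -145 to 190 mm.
- drawer (a joint): Work drawer slide in m: 0 = fully home at its end stop, positive = open towards the robot (jig -x), up to 0.08; starts 0.04 to 0.07 open. Sliding friction about 4 N, no spring; it stays where it is left.
- drawer_front (a point): Middle of the upper edge of the outer face of the drawer's blue front panel (122 mm wide along jig y, 8 mm thick, 14 to 70 mm above the bench). Moves with the drawer. Push this face in the jig's +x direction; there is no handle.
- nose (a point): Middle of the top edge of the end face of the board's green nose; moves with the drawer, in which the red board (top 50 mm above the bench) is fixed. The end face looks to jig +y, is 40 mm wide (jig x), 22 to 52 mm above the bench; the nose sticks out 22 mm from the drawer. With the drawer home it lies straight across from the jaw.
- clamp: Fixed clamp on the base plate, same axes as the jig; its distance from the nose varies between starts. Origin on the plate (12 mm above the bench) under the middle of the jaw's face when the jaw is open. Yellow guide 56 mm wide, 36 mm high, 35 to 65 mm behind that face, on a 90 mm wide dark foot.
- jaw (a joint): Travel of the sliding jaw in m: 0 = open, 0.028 = end stop, growing as it is pushed to the nose (jig -y). A spring resists with 1.6 N (open) to 3.8 N and reopens it when let go. A push that ends near 0.028: gap not closed; resisted below about 0.0265: packing tight. Drawer home, the gap from nose to open jaw is 33 to 49 mm: one or two pieces.
- jaw_face (a point): Middle of the top edge of the steel jaw's face; moves with the jaw. The face is 40 mm wide and spans 14 to 50 mm above the bench.
- jaw_push (a point): Middle of the top edge of the rear face of the red push plate at the tail of the jaw, 110 mm behind the jaw's face; moves with the jaw. The plate is 56 mm wide (jig x), 10 mm thick and reaches from 15 to 65 mm above the bench. Push this face towards the nose (jig -y); the space behind it is free.
- rack: Fixed dark wooden rack in which the packing pieces stand in four parallel slots, 34 mm apart along its y (at -51, -17, 17, 51 mm). Origin: centre of its underside. 44 x 140 mm, slot floor 6 mm and slot walls 18 mm above the bench, 1 mm play either side of a piece; lift pieces straight up.
- shim0: One of four identical orange packing pieces (shims): 12 mm thick (its own y), 50 mm wide (its own x), 45 mm tall (z), 30 g. Origin: centre of its underside. All four start standing upright in the rack; take it across its 50 mm width.
- shim1: One of four identical orange packing pieces (shims): 12 mm thick (its own y), 50 mm wide (its own x), 45 mm tall (z), 30 g. Origin: centre of its underside. All four start standing upright in the rack; take it across its 50 mm width.
- shim2: One of four identical orange packing pieces (shims): 12 mm thick (its own y), 50 mm wide (its own x), 45 mm tall (z), 30 g. Origin: centre of its underside. All four start standing upright in the rack; take it across its 50 mm width.
- shim3: One of four identical orange packing pieces (shims): 12 mm thick (its own y), 50 mm wide (its own x), 45 mm tall (z), 30 g. Origin: centre of its underside. All four start standing upright in the rack; take it across its 50 mm width.
- bowl: Red plastic bowl, 120 mm across, 60 mm high, origin under its centre. Leave alone.
- tape: Roll of tape lying flat, 90 mm across, 25 mm high, origin under its centre. Leave alone.
- pot: Clear plastic pot, 80 mm across, 75 mm high, origin under its centre. Leave alone.
There are look-alikes about, which are no part of the job. What is shaped like the shim1 but turquoise is not meant. Leave any white look-alike of the shim3 alone.

How it is judged:
By the outcome, as a careful person would: the job done as asked, in the order asked, and still so for the second after the job is handed in, while the arm keeps its last pose, push and grip.
It also fails if it takes over 69 s, if anything falls off the work surface, if the arm or the gripper's body presses on something with over 40 N, if the wrist force passes 120 N, or if a joint passes its speed limit or range.

## Working session

There is one attempt and no reset: what is moved stays moved. The work goes in short steps, Python scripts to look and compute and a tool call to move; the robot and the scene stay as the last step left them, time stands still between calls to the robot, and variables do not carry over. Pictures are saved under pics/ and viewed, and the job is handed in when it is done.

Besides the shell and the picture viewer there is one more tool, called after "Call:" as name(argument=value, ...), one argument or row to a line, values as JSON. jog_arm: Moves the arm, as the interface text tells. Its arguments: {"type":"object","properties":{"targets":{"type":"array"},"newtons":{"type":"number"}},"required":["targets"]}

```bash
mkdir -p pics; ls
cat > h.py <<'E'
import numpy as np, cv2, pickle
from rig import r
from scipy.spatial.transform import Rotation as R
def q2R(q): return R.from_quat([q[1],q[2],q[3],q[0]]).as_matrix()
def snap(n,fn):
    s=r.sense(); d=r.snapshot(n); d=dict(d); d['s']=s
    if n=='wrist':
        T=np.eye(4);T[:3,:3]=q2R(s['orientation']);T[:3,3]=s['eef_pos']
        M=T@np.array(d['hand_eye'])
    else:
        M=np.eye(4);a=np.array(d['attitude']);M[:3,:3]=q2R(a) if a.size==4 else a;M[:3,3]=d['origin']
    d['M']=M
    cv2.imwrite('pics/%s.png'%fn,np.ascontiguousarray(d['pixels'][:,:,::-1]))
    pickle.dump(d,open('pics/%s.pkl'%fn,'wb')); return d
def load(fn): return pickle.load(open('pics/%s.pkl'%fn,'rb'))
def K(d): return np.array([[d['fx'],0,d['cx']],[0,d['fy'],d['cy']],[0,0,1.]])
def ray(d,px):
    u=cv2.undistortPoints(np.array([[px]],float),K(d),np.array(d['distortion'],float))[0,0]
    v=d['M'][:3,:3]@np.array([u[0],-u[1],-1]); return d['M'][:3,3],v/np.linalg.norm(v)
def atz(d,px,z):
    o,v=ray(d,px); return o+v*(z-o[2])/v[2]
def tri(*prs):
    A=np.zeros((3,3));b=np.zeros(3);L=[]
    for d,p in prs:
        o,v=ray(d,p);P=np.eye(3)-np.outer(v,v);A+=P;b+=P@o;L.append((o,P))
    x=np.linalg.solve(A,b); return x,[float(np.linalg.norm(P@(x-o))) for o,P in L]
def proj(d,X):
    X=np.atleast_2d(X);c=(X-d['M'][:3,3])@d['M'][:3,:3]; c=c*[1,-1,-1]
    return cv2.projectPoints(c,np.zeros(3),np.zeros(3),K(d),np.array(d['distortion'],float))[0][:,0]
def crop(fn,x0,y0,x1,y1,k,out):
    im=cv2.imread('pics/%s.png'%fn)[y0:y1,x0:x1]
    cv2.imwrite('pics/%s.png'%out,cv2.resize(im,None,fx=k,fy=k,interpolation=cv2.INTER_CUBIC))
E
python3 - <<'E'
from h import *
for n in ['top','side','wrist']:
    d=snap(n,n+'0'); print(n,d['fx'],d['distortion'],d['M'].round(3).tolist())
print(r.sense())
E
```

```text
pics
top 410.1423867840342 [-0.03931746  0.          0.          0.          0.        ] [[0.018, 0.983, -0.181, 0.409], [-1.0, 0.017, -0.008, -0.012], [-0.005, 0.181, 0.983, 0.956], [0.0, 0.0, 0.0, 1.0]]
side 467.55380481598183 [-0.14179583  0.          0.          0.          0.        ] [[0.856, 0.242, -0.457, 0.099], [-0.517, 0.425, -0.744, -0.777], [0.014, 0.872, 0.489, 0.608], [0.0, 0.0, 0.0, 1.0]]
wrist 295.9866368131648 [-0.03854038  0.          0.          0.          0.        ] [[0.413, -0.875, -0.251, 0.164], [0.911, 0.397, 0.117, 0.53], [-0.003, -0.277, 0.961, 0.373], [0.0, 0.0, 0.0, 1.0]]
{'t': 0.15, 'joints': array([ 9.29695883e-01,  3.81062947e-01,  1.29803469e+00,  9.44409122e-06,
        1.46361271e+00, -2.15305376e-01]), 'joint_velocities': array([-0.00124535, -0.0015323 , -0.00372076,  0.00020029,  0.0007195 ,
        0.00078929]), 'joint_torque': array([ 2.10970036e-03, -4.48620236e+01, -2.31341493e+01, -1.75715127e-04,
        3.80260884e-03,  1.39619959e-05]), 'eef_pos': array([0.22702723, 0.5006889 , 0.20935949]), 'orientation': array([-0.69078399,  0.69150021, -0.14957408,  0.14923986]), 'ft_force': array([-0.88924714, -0.0351745 ,  0.35257499]), 'ft_torque': array([ 0.0323043 , -0.00065351,  0.04847892]), 'width': 0.9973084748719596}
```

View pics/top0.png

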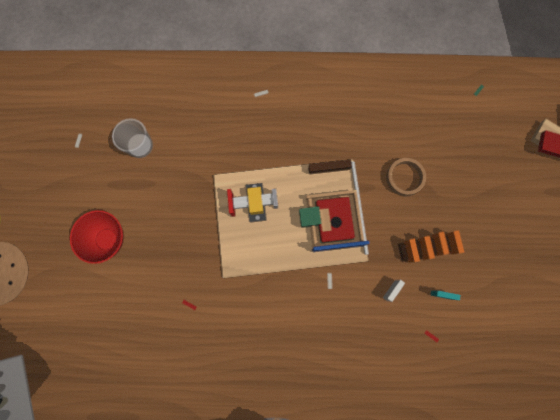

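View pics/side0.png

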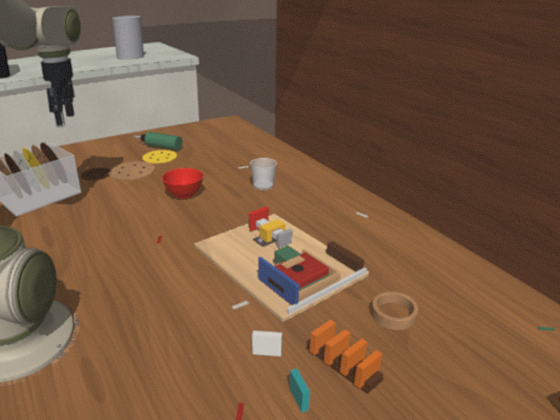

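View pics/wrist0.png

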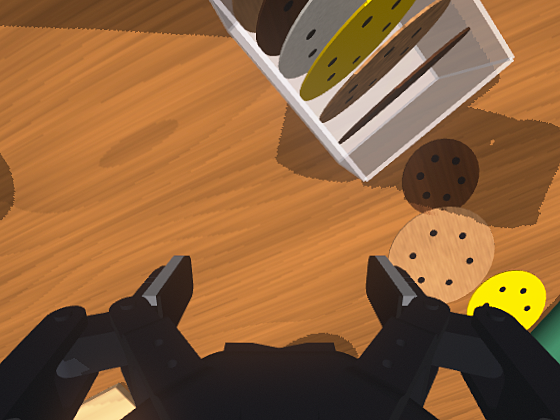

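The top view shows the jig at (215–368, 160–275), drawer at (337,220) with the nose on its left and the clamp at (255,202). The rack is at (432,247), white decoy at (395,290) and turquoise decoy at (447,295). Next, enlarged crops.

Run:
```python
from h import *
crop('top0',205,150,375,280,4.6,'c1'); crop('top0',370,215,480,305,7,'c2')
crop('side0',190,200,370,310,4.4,'c3'); crop('side0',240,300,400,415,5,'c4')
```

```text
(no output)
```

View pics/c1.png

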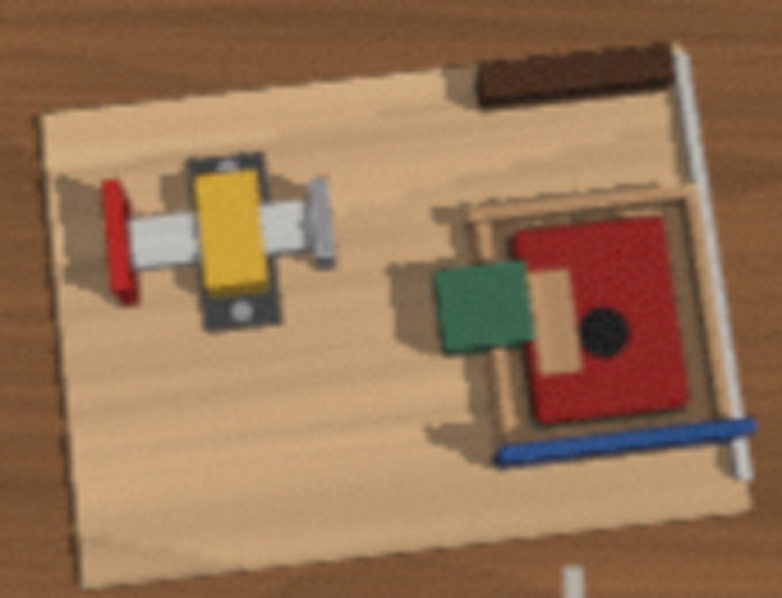

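View pics/c2.png

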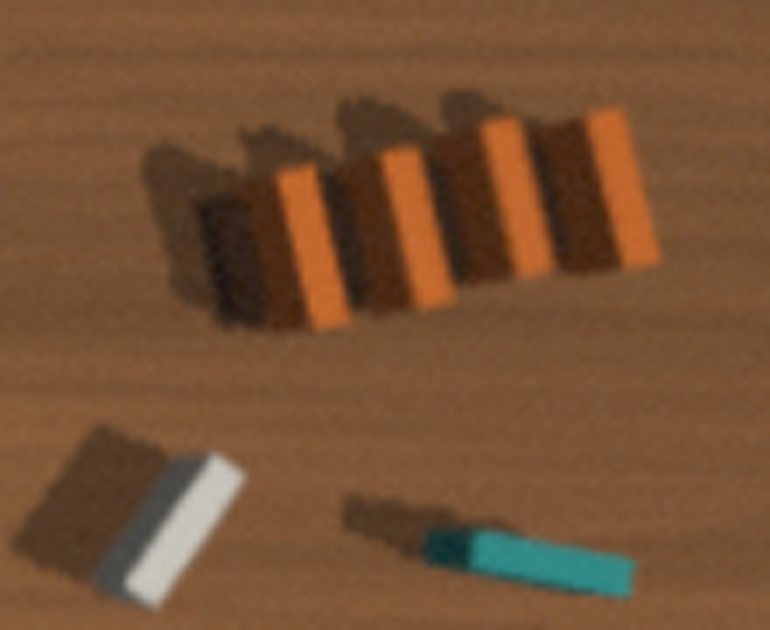

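View pics/c3.png

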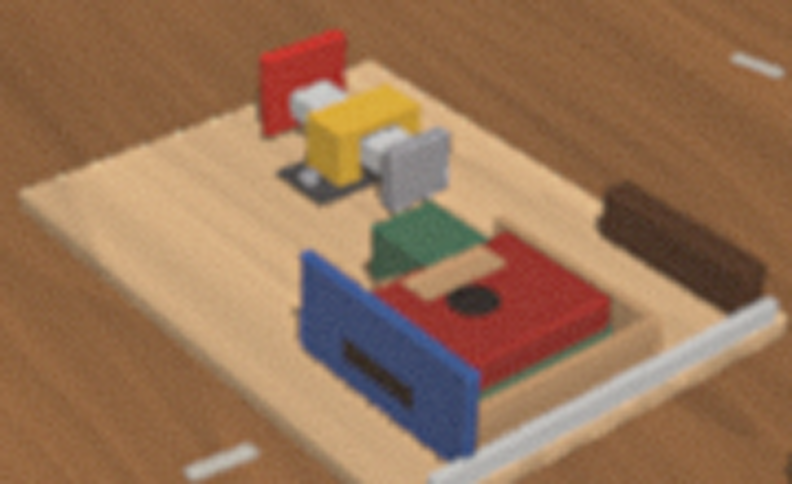

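View pics/c4.png

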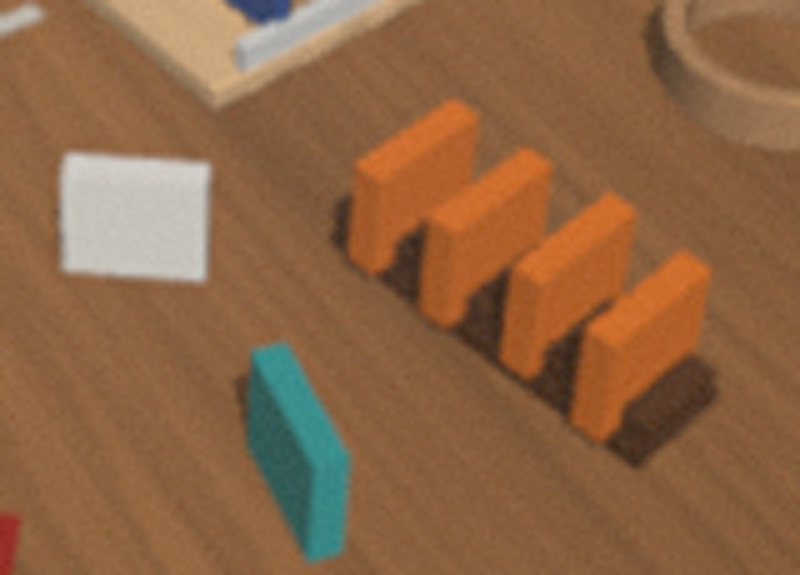

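```bash
cat > m1.py <<'E'
from h import *
t=load('top0');s=load('side0')
c1=lambda x,y:(205+(x+.5)/4.6-.5,150+(y+.5)/4.6-.5)
c2=lambda x,y:(370+(x+.5)/7-.5,215+(y+.5)/7-.5)
c3=lambda x,y:(190+(x+.5)/4.4-.5,200+(y+.5)/4.4-.5)
c4=lambda x,y:(240+(x+.5)/5-.5,300+(y+.5)/5-.5)
pairs={'plate(80,190)':((42,115),(368,62)),'plate(-165,190)':((80,587),(22,195)),
'frontL':((497,458),(303,252)),'frontR':((755,428),(478,378)),
'noseL':((447,352),(372,227)),'noseR':((435,270),(428,203)),
'jawL':((335,262),(383,163)),'jawR':((328,178),(445,133)),
'pushL':((137,300),(262,55)),'pushR':((120,180),(344,34))}
for k,(a,b) in pairs.items():
    X,e=tri((t,c1(*a)),(s,c3(*b))); print(k,(X*1000).round(1),np.round(np.array(e)*1000,1))
# shims near-end edge (x- side): top-face corners
tops={'A':[(279,168),(317,165),(350,325),(313,330)],'B':[(380,150),(418,146),(455,303),(417,309)],'C':[(482,121),(520,117),(553,273),(516,280)],'D':[(585,110),(623,106),(662,262),(624,268)]}
# side: order far-left, far-right, near-right, near-left (left=+y)
sd={'A':[(458,100),(478,112),(378,178),(355,166)],'B':[(530,148),(552,160),(452,228),(428,218)],'C':[(612,194),(635,205),(535,280),(513,268)],'D':[(688,250),(711,265),(610,343),(587,330)]}
for k in tops:
    Q=[tri((t,c2(*a)),(s,c4(*b))) for a,b in zip(tops[k],sd[k])]
    X=np.array([q[0] for q in Q])*1000
    c=X.mean(0); ax=(X[0]+X[1]-X[2]-X[3])/2
    print(k,c.round(1),'yaw',np.degrees(np.arctan2(ax[1],ax[0])).round(1),'len',np.linalg.norm(ax).round(1),'z',X[:,2].round(1),'err',np.max([q[1] for q in Q])*1000)
    T=np.array([atz(t,c2(*a),.051) for a in tops[k]])*1000; ax=(T[0]+T[1]-T[2]-T[3])/2
    print('   top@51',T.mean(0).round(1),np.degrees(np.arctan2(ax[1],ax[0])).round(1),np.linalg.norm(ax).round(1))
E
python3 m1.py
```

```text
plate(80,190) [660.8 155.4  13. ] [0.6 0.6]
plate(-165,190) [422.2 125.    9.8] [1.2 1.2]
frontL [484.7 -77.   69.8] [1.1 1.1]
frontR [ 501.4 -198.8   70.2] [1.8 1.8]
noseL [536.5 -53.8  53.6] [0.9 0.9]
noseR [575.4 -46.9  51.7] [0.9 0.9]
jawL [578.9   2.1  48.2] [1.2 1.2]
jawR [620.    6.3  52.2] [1.3 1.3]
pushL [555.6  94.5  74.7] [0.5 0.5]
pushR [614.9 106.3  66.7] [0.3 0.3]
A [ 487.5 -302.4   53.6] yaw 10.1 len 50.9 z [52.4 55.1 54.8 52.3] err 0.49491072086424565
   top@51 [ 487.5 -303.1   51. ] 9.7 51.4
B [ 494.3 -335.2   53.8] yaw 10.6 len 50.7 z [52.2 55.  55.8 52.2] err 0.4972829941655481
   top@51 [ 494.3 -336.1   51. ] 10.8 50.7
C [ 504.1 -367.7   53.7] yaw 10.0 len 50.2 z [52.6 56.  54.5 51.6] err 0.8331236270753666
   top@51 [ 504.  -368.5   51. ] 9.3 50.6
D [ 508.  -401.7   53.5] yaw 10.7 len 50.9 z [52.5 54.8 55.1 51.9] err 0.6691589102009828
   top@51 [ 508.1 -402.7   51. ] 10.9 50.8
```

```bash
cat >> h.py <<'E'
def plan(pos,yaw,z_s=None,q0=None,p0=None):
    """tool-frame total shift(cm) and total turn to get to pos, tool y down, tool z at yaw deg (mod 180 nearest)"""
    s=r.sense(); Rm=q2R(s['orientation']) if q0 is None else q0; p=s['eef_pos'] if p0 is None else p0
    best=None
    for k in (0,180):
        a=np.radians(yaw+k); zt=np.array([np.cos(a),np.sin(a),0]); yt=np.array([0,0,-1.]); xt=np.cross(yt,zt)
        Rt=np.column_stack([xt,yt,zt]); rv=R.from_matrix(Rm.T@Rt).as_rotvec(degrees=True)
        if best is None or np.linalg.norm(rv)<np.linalg.norm(best[0]): best=(rv,Rt)
    print('t',round(s['t'],2),'p',(p*1000).round(1),'turn deg',best[0].round(2),'shift now cm',(Rm.T@(np.array(pos)-p)*100).round(2),'shift after turn cm',(best[1].T@(np.array(pos)-p)*100).round(2))
    return best
E
python3 - <<'E'
from h import *
s=r.sense();print(q2R(s['orientation']).round(3))
plan([.44,-.145,.21],7.6)
E
```

```text
[[ 0.911 -0.001  0.413]
 [-0.413 -0.001  0.911]
 [-0.    -1.    -0.001]]
t 0.15 p [227.  500.7 209.4] turn deg [6.0e-02 5.8e+01 2.0e-02] shift now cm [ 4.607e+01 -2.000e-02 -5.001e+01] shift after turn cm [ 6.682e+01 -6.000e-02  1.257e+01]
```

Call:
jog_arm(
  targets=[
    [0,4.07,0,-4.41,0,10,0],
    [0,4.78,0,-3.63,0,10,0],
    [0,5.33,0,-2.75,0,10,0],
    [0,5.72,0,-1.8,0,10,0],
    [0,5.95,0,-0.76,0,10,0],
  ],
)

```text
t: 0.78
eef_pos: [0.3215, 0.2143, 0.2098]
orientation: [0.562, -0.562, 0.429, -0.429]
ft_force: [2.1, 1.0, 0.1]
width: 0.001
```

Run:
```python
from h import *
plan([.44,-.145,.21],7.6)
```

```text
t 0.78 p [321.5 214.3 209.8] turn deg [-0.02  7.7   0.  ] shift now cm [ 3.779e+01 -1.000e-02  1.950e+00] shift after turn cm [ 3.718e+01 -2.000e-02  7.000e+00]
```

Call:
jog_arm(
  targets=[
    [0,6,0,0.3,0,7.7,0],
    [0,6,0,1.2,0,0,0],
    [0,6,0,1.2,0,0,0],
    [0,6,0,1.2,0,0,0],
    [0,6,0,1.2,0,0,0],
  ],
)

```text
t: 1.4
eef_pos: [0.4211, -0.0741, 0.2098]
orientation: [0.533, -0.533, 0.464, -0.465]
ft_force: [0.4, 1.0, 1.0]
width: -0.002
```

Call:
jog_arm(
  targets=[
    [0,5,4,0.8,0,0,0],
    [0,2,5,0.7,0,0,0],
  ],
)

```text
t: 1.65
eef_pos: [0.4458, -0.1406, 0.1203]
orientation: [0.533, -0.533, 0.464, -0.466]
ft_force: [0.5, 0.6, -0.1]
width: 0.002
```

Run:
```python
from h import *
plan([.44,-.145,.04],7.6)
snap('wrist','w1')
```

```text
t 1.65 p [ 445.8 -140.6  120.3] turn deg [-0.12  0.15  0.11] shift now cm [ 0.34  8.03 -0.65] shift after turn cm [ 0.36  8.03 -0.63]
```

View pics/w1.png

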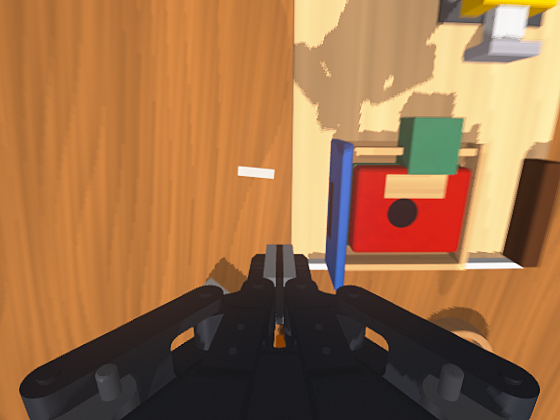

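Call:
jog_arm(
  targets=[
    [0,0.2,4,-0.5,0,0,0],
    [0,0,3.6,0,0,0,0],
    [0,0,0,2,0,0,0],
    [0,0,0,1,0,0,0],
    [0,0,0,1,0,0,0],
  ],
)

```text
t: 2.33
eef_pos: [0.4804, -0.1347, 0.0457]
orientation: [0.533, -0.533, 0.464, -0.464]
ft_force: [-0.3, -1.0, -0.4]
width: -0.003
```

Call:
jog_arm(
  targets=[
    [0,0,0,1,0,0,0],
    [0,0,0,1,0,0,0],
    [0,0,0,1,0,0,0],
  ],
)

```text
t: 2.7
eef_pos: [0.5098, -0.1306, 0.0452]
orientation: [-0.533, 0.533, -0.465, 0.464]
ft_force: [-4.1, -0.6, 2.3]
width: -0.001
```

Call:
jog_arm(
  targets=[
    [0,0,0,0.8,0,0,0],
    [0,0,0,0.4,0,0,0],
  ],
)

```text
t: 2.95
eef_pos: [0.5218, -0.1291, 0.045]
orientation: [-0.533, 0.533, -0.464, 0.464]
ft_force: [-3.5, 0.2, 1.8]
width: -0.003
```

Call:
jog_arm(
  targets=[
    [0,0,0,0.4,0,0,0],
  ],
)

```text
t: 3.08
eef_pos: [0.5255, -0.1286, 0.045]
orientation: [-0.533, 0.533, -0.464, 0.464]
ft_force: [-3.8, -1.3, 2.2]
width: 0.002
```

Call:
jog_arm(
  targets=[
    [0,0,0,0.3,0,0,0],
  ],
)

```text
t: 3.2
eef_pos: [0.5285, -0.1282, 0.045]
orientation: [-0.533, 0.533, -0.464, 0.464]
ft_force: [-4.0, -1.5, 1.0]
width: -0.0
```

Call:
jog_arm(
  targets=[
    [0,0,0,0.3,0,0,0],
  ],
)

```text
t: 3.32
eef_pos: [0.5314, -0.1278, 0.045]
orientation: [-0.533, 0.533, -0.464, 0.464]
ft_force: [-4.5, -1.0, 2.6]
width: 0.0
```

Call:
jog_arm(
  targets=[
    [0,0,0,0.3,0,0,0],
  ],
)

```text
t: 3.45
eef_pos: [0.5344, -0.1274, 0.045]
orientation: [-0.533, 0.533, -0.464, 0.464]
ft_force: [-4.6, -1.5, 1.4]
width: -0.003
```

Call:
jog_arm(
  targets=[
    [0,0,0,0.2,0,0,0],
  ],
)

```text
t: 3.58
eef_pos: [0.5364, -0.1271, 0.045]
orientation: [-0.533, 0.533, -0.464, 0.464]
ft_force: [-4.1, -0.3, 0.5]
width: -0.002
```

Run:
```python
from h import *
snap('wrist','w2');snap('top','t2')
crop('t2',205,150,375,280,4.6,'c5')
```

```text
(no output)
```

View pics/w2.png

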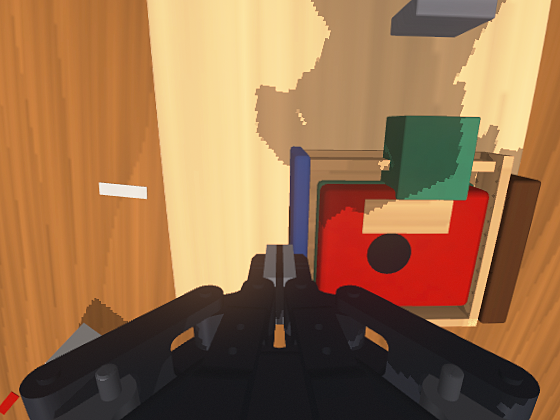

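View pics/c5.png

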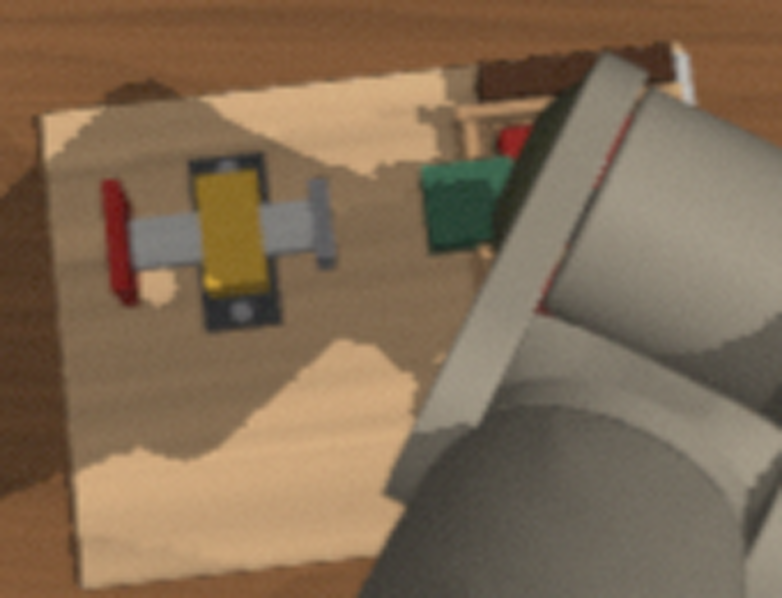

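The wrist view shows the drawer's back wall (x≈510) still just short of the dark stop block (x≈518). In the top crop the nose (rows 165–250) is about 5 mm short of the jaw (rows 180–265). I'll keep pushing.

Call:
jog_arm(
  targets=[
    [0,0,0,0.2,0,0,0],
  ],
)

```text
t: 3.8
eef_pos: [0.5372, -0.127, 0.0449]
orientation: [-0.533, 0.534, -0.465, 0.464]
ft_force: [-13.8, -4.4, 5.3]
width: -0.003
```

Call:
jog_arm(
  targets=[
    [0,0,0,0.15,0,0,0],
  ],
)

```text
t: 3.92
eef_pos: [0.5373, -0.1269, 0.0449]
orientation: [-0.532, 0.535, -0.466, 0.463]
ft_force: [-18.3, -5.7, 8.4]
width: -0.005
```

Call:
jog_arm(
  targets=[
    [0,0,0,0.15,0,0,0],
  ],
)

```text
t: 4.05
eef_pos: [0.5373, -0.1269, 0.0448]
orientation: [-0.531, 0.536, -0.467, 0.462]
ft_force: [-25.1, -8.2, 12.5]
width: -0.001
```

Call:
jog_arm(
  targets=[
    [0,0,0,0.15,0,0,0],
  ],
)

```text
t: 4.18
eef_pos: [0.5375, -0.1269, 0.0448]
orientation: [-0.53, 0.537, -0.467, 0.461]
ft_force: [-32.4, -10.4, 16.2]
width: -0.001
```

Call:
jog_arm(
  targets=[
    [0,0,0,-1.0,0,0,0],
    [0,0,0,-2,0,0,0],
    [2,0,-5,-1,0,0,0],
    [6,3,-5.5,-1,0,0,0],
  ],
)

```text
t: 4.68
eef_pos: [0.4974, -0.1614, 0.1505]
orientation: [0.534, -0.533, 0.464, -0.464]
ft_force: [1.0, -0.6, 0.6]
width: 0.417
```

Run:
```python
from h import *
plan([.4875,-.3025,.15],10.3)
snap('top','t3')
crop('t3',205,150,375,280,4.6,'c6')
```

```text
t 4.67 p [ 497.4 -161.4  150.5] turn deg [-0.04 -2.28 -0.05] shift now cm [13.84  0.03 -2.95] shift after turn cm [13.71  0.05 -3.5 ]
```

View pics/c6.png

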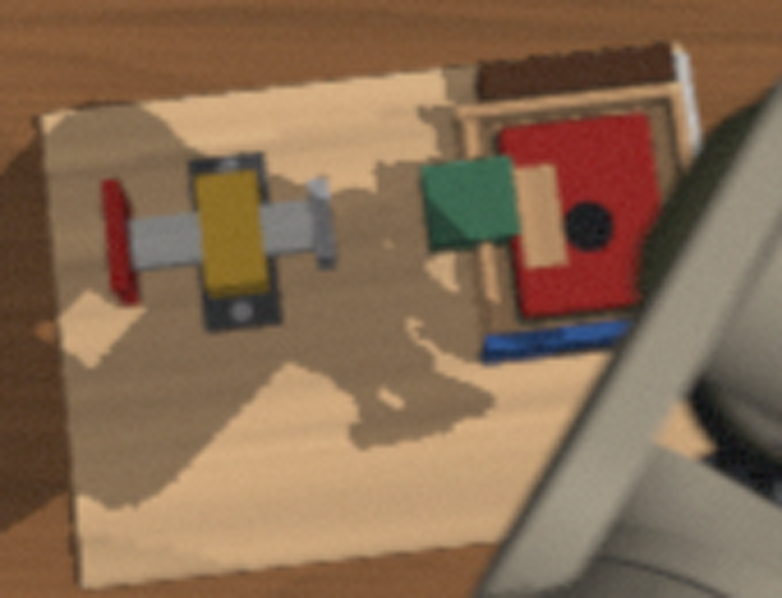

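The drawer is home: its back wall touches the stop block, and the nose end edge runs (422,167)–(432,250), opposite the jaw at (328,178)–(335,265).

Call:
jog_arm(
  targets=[
    [7,5,0,-1,0,-2.3,0],
    [7,5,0,-1.4,0,0,0],
    [7,3.7,0,-0.9,0,0,0],
    [7,0,0,0,0,0,0],
  ],
)

```text
t: 5.22
eef_pos: [0.4874, -0.3054, 0.1489]
orientation: [0.542, -0.542, 0.454, -0.455]
ft_force: [0.7, 0.7, 0.2]
width: 0.823
```

Run:
```python
from h import *
plan([.4875,-.3025,.15],10.3)
d=snap('wrist','w3')
print(proj(d,[[.4875,-.3025,.051],[.494,-.3355,.051]]))
```

```text
t 5.22 p [ 487.4 -305.4  148.9] turn deg [-0.09 -0.27  0.07] shift now cm [-0.28 -0.11  0.06] shift after turn cm [-0.28 -0.11  0.06]
[[278.78796561 197.97956232]
 [279.50694578 232.51257007]]
```

View pics/w3.png

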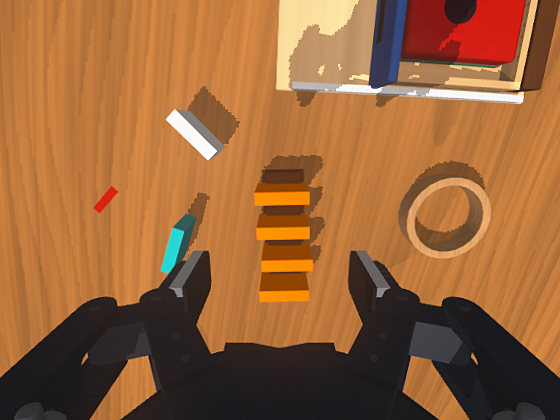

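Run:
```python
from h import *
d=load('w3'); print(d['M'].round(3))
crop('w3',240,160,330,310,4,'c7')
```

```text
[[ 0.985 -0.167 -0.049  0.476]
 [ 0.174  0.946  0.275 -0.236]
 [ 0.001 -0.28   0.96   0.312]
 [ 0.     0.     0.     1.   ]]
```

View pics/c7.png

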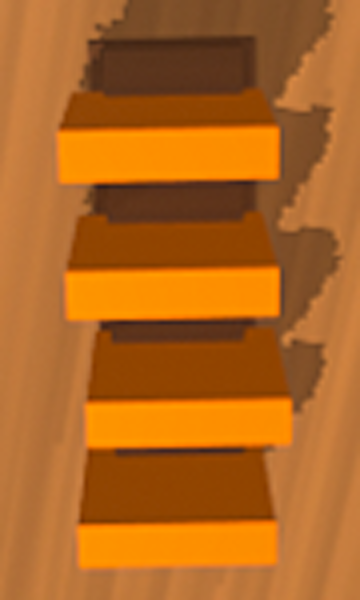

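Enlarged, the top face of the nearest shim (A) is centred at full-frame (282,198), against a prediction of (279,198). That agrees to about 2.5 mm along its length, and its edges line up with the tool. Descending now.

Call:
jog_arm(
  targets=[
    [7,-0.28,4,0.2,0,0,0],
    [7,0,4,0,0,0,0],
    [7,0,3,0,0,0,0],
    [7,0,2.1,0,0,0,0],
    [7,0,0,0,0,0,0],
  ],
)

```text
t: 5.9
eef_pos: [0.4886, -0.2983, 0.0173]
orientation: [0.543, -0.543, 0.454, -0.452]
ft_force: [0.0, -0.5, 0.5]
width: 0.824
```

Call:
jog_arm(
  targets=[
    [4.6,0,0,0,0,0,0],
    [4.6,0,0,0,0,0,0],
    [4.6,0,0,0,0,0,0],
    [4.6,0,0,0,0,0,0],
  ],
  newtons=30,
)

```text
t: 6.4
eef_pos: [0.4895, -0.3003, 0.0197]
orientation: [0.543, -0.542, 0.452, -0.455]
ft_force: [1.0, 0.9, 7.4]
width: 0.568
```

Call:
jog_arm(
  targets=[
    [4.6,0,-1,0,0,0,0],
    [4.6,0,-2,0,0,0,0],
    [4.6,0,-3,0,0,0,0],
    [4.6,0,-4,0,0,0,0],
    [4.6,0,-4,0,0,0,0],
  ],
)

```text
t: 7.02
eef_pos: [0.4884, -0.2996, 0.1601]
orientation: [-0.542, 0.542, -0.454, 0.454]
ft_force: [0.5, -1.0, -1.1]
width: 0.574
```

Run:
```python
from h import *
print(r.sense()['eef_pos'],r.sense()['width'])
snap('wrist','w4');snap('side','s4')
crop('s4',250,180,420,330,4.6,'c8')
crop('w4',200,140,360,310,4,'c9')
```

```text
[ 0.48838407 -0.29963008  0.16008625] 0.5738976808570873
```

View pics/s4.png

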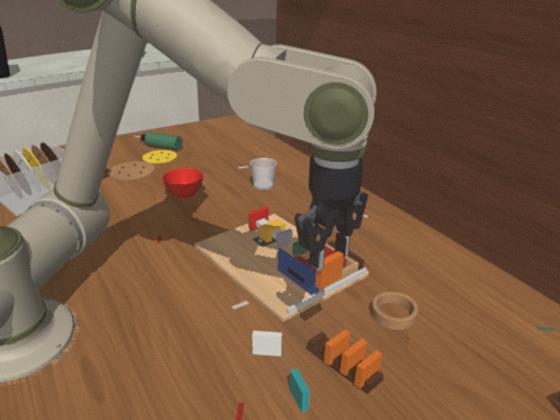

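View pics/c9.png

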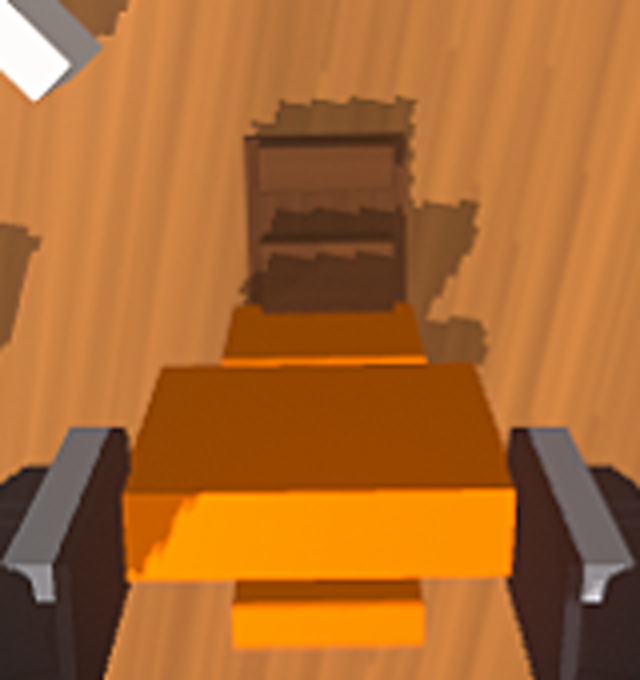

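```bash
cat >> h.py <<'E'
def shimpose(fn,pts,zt):
    # pts: top -y left,-y right,+y left,+y right, bottom +y left,right (image) ; zt top height guess
    d=load(fn);s=d['s'];Rm=q2R(s['orientation']);p=s['eef_pos']
    f=lambda px,z:((Rm.T@(atz(d,px,z)-p))*1000).round(1)
    for px,z in zip(pts,[zt]*4+[zt-.045]*2): print(f(px,z))
E
python3 - <<'E'
from h import *
k=lambda x,y:(200+(x+.5)/4-.5,140+(y+.5)/4-.5)
P=[k(130,580),k(515,576),k(125,490),k(515,488),k(160,368),k(475,365)]
shimpose('w4',P,.1601+.031)
E
```

```text
[  9.3 -31.  -23. ]
[  8.7 -31.   25.8]
[ -3.3 -31.  -23. ]
[ -3.6 -31.   25.2]
[ -2.2  14.  -24.5]
[-2.7 14.  25.9]
```

Run:
```python
from h import *
d=load('t3')
c1=lambda x,y:(205+(x+.5)/4.6-.5,150+(y+.5)/4.6-.5)
a=np.radians(7.6);ex=np.array([np.cos(a),np.sin(a)]);ey=np.array([-ex[1],ex[0]])
for n,px,z in [('noseR',(422,167),.052),('noseL',(432,252),.052),('jawR',(328,178),.05),('jawL',(335,265),.05)]:
    X=atz(d,c1(*px),z); print(n,(X*1000).round(1),'jig-aligned',(ex@X[:2]*1000).round(1),(ey@X[:2]*1000).round(1))
plan([.6,-.03,.16],7.6)
```

```text
noseR [627.6 -40.4  52. ] jig-aligned 616.7 -123.0
noseL [585.1 -45.7  52. ] jig-aligned 573.9 -122.7
jawR [621.7   5.8  50. ] jig-aligned 617.0 -76.5
jawL [578.2   1.5  50. ] jig-aligned 573.3 -75.0
t 7.12 p [ 489.9 -301.   163.2] turn deg [-0.3   2.61  0.39] shift now cm [-24.72   0.23  15.63] shift after turn cm [-25.4    0.32  14.49]
```

Call:
jog_arm(
  targets=[
    [4.6,-5,0,3,0,2.6,0],
    [4.6,-5,0,3.5,0,0,0],
    [4.6,-5,0,3.5,0,0,0],
    [4.6,-3,1,2.5,0,0,0],
    [4.6,0,0,0,0,0,0],
  ],
)

```text
t: 7.75
eef_pos: [0.5864, -0.1013, 0.147]
orientation: [-0.533, 0.533, -0.466, 0.464]
ft_force: [-0.2, 0.2, -0.5]
width: 0.574
```

Run:
```python
from h import *
plan([.605,-.033,.13],7.6)
d=snap('wrist','w5')
for n,X in {'noseR':(.6276,-.0404,.052),'noseL':(.5851,-.0457,.052),'jawR':(.6217,.0058,.05),'jawL':(.5782,.0015,.05)}.items(): print(n,proj(d,X).round(1))
```

```text
t 7.75 p [ 586.4 -101.3  147. ] turn deg [ 0.12  0.21 -0.08] shift now cm [-6.51  1.7   2.78] shift after turn cm [-6.53  1.7   2.75]
noseR [[335.8 140.4]]
noseL [[285.8 139.7]]
jawR [[338.6  82.7]]
jawL [[285.5  80.4]]
```

View pics/w5.png

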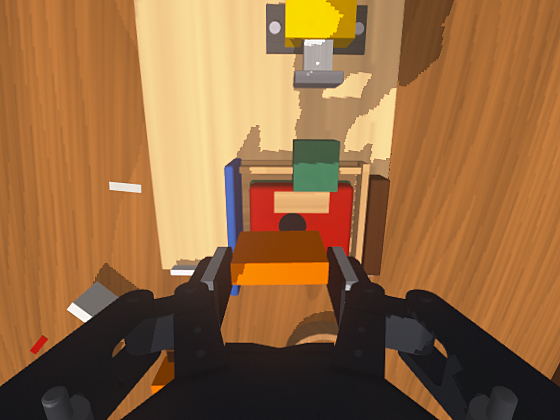

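Run:
```python
from h import *
crop('w5',270,50,370,210,3.7,'c10')
crop('w5',270,55,360,160,5.6,'c10')
```

```text
(no output)
```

View pics/c10.png

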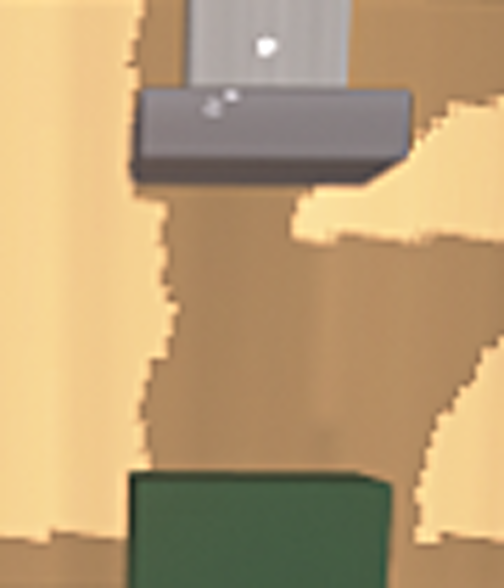

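Run:
```python
from h import *
d=load('w5')
k=lambda x,y:(270+(x+.5)/5.6-.5,55+(y+.5)/5.6-.5)
a=np.radians(7.6);ex=np.array([np.cos(a),np.sin(a)]);ey=np.array([-ex[1],ex[0]])
for n,px,z in [('noseR',(390,487),.052),('noseL',(132,481),.052),('jawR',(409,156),.05),('jawL',(138,157),.05)]:
    X=atz(d,k(*px),z); print(n,(X*1000).round(1),'jig-aligned',(ex@X[:2]*1000).round(1),(ey@X[:2]*1000).round(1))
```

```text
noseR [630.7 -41.   52. ] jig-aligned 619.7 -124.0
noseL [591.4 -45.5  52. ] jig-aligned 580.2 -123.3
jawR [625.    6.4  50. ] jig-aligned 620.3 -76.3
jawL [585.5   0.7  50. ] jig-aligned 580.5 -76.7
```

Run:
```python
from h import *
plan([.6075,-.0316,.10],7.6)
```

```text
t 7.8 p [ 586.  -102.9  147.5] turn deg [ 0.1   0.12 -0.04] shift now cm [-6.78  4.75  3.09] shift after turn cm [-6.79  4.75  3.07]
```

Call:
jog_arm(
  targets=[
    [4.6,-4,1,1.6,0,0,0],
    [4.6,-2.8,2,1.5,0,0,0],
    [4.6,0,1.7,0,0,0,0],
    [4.6,0,0,0,0,0,0],
  ],
)

```text
t: 8.3
eef_pos: [0.6071, -0.0332, 0.1003]
orientation: [-0.531, 0.532, -0.467, 0.465]
ft_force: [-1.0, 0.3, -0.8]
width: 0.567
```

Run:
```python
from h import *
plan([.6075,-.0316,.026],7.6)
d=snap('wrist','w6');snap('side','s6')
crop('s6',190,200,370,310,4.4,'c11')
```

```text
t 8.3 p [607.1 -33.2 100.3] turn deg [ 0.15 -0.06 -0.04] shift now cm [-0.15  7.43  0.08] shift after turn cm [-0.15  7.43  0.06]
```

View pics/w6.png

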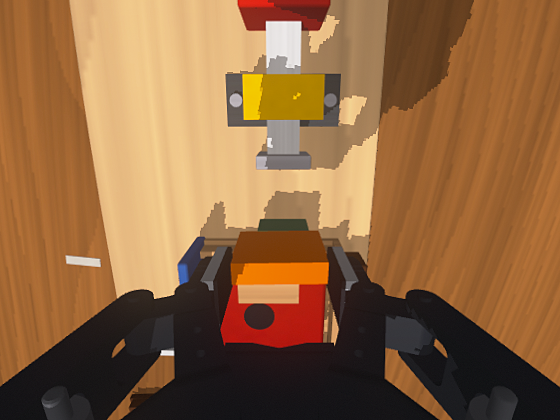

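View pics/c11.png

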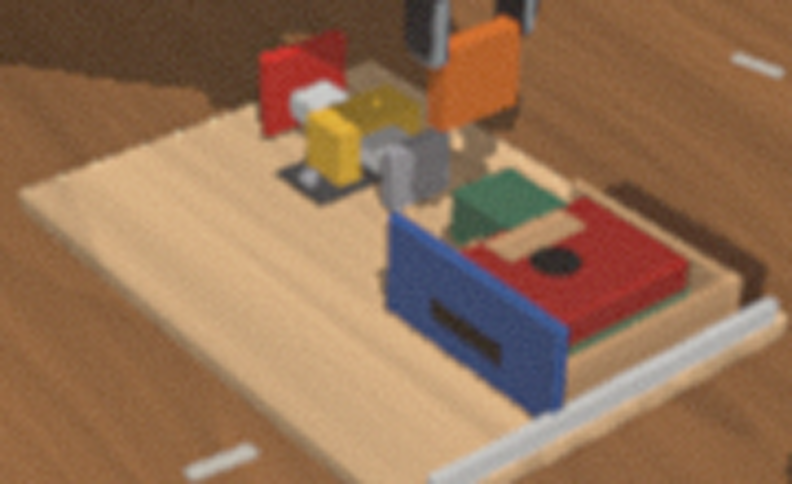

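Call:
jog_arm(
  targets=[
    [4.6,-0.25,1,0.2,0,0,0],
    [4.6,0,2.5,0,0,0,0],
    [4.6,0,2,0,0,0,0],
    [4.6,0,1,0,0,0,0],
    [4.6,0,0.5,0,0,0,0],
  ],
)

```text
t: 9.02
eef_pos: [0.6098, -0.0298, 0.0311]
orientation: [0.532, -0.532, 0.466, -0.466]
ft_force: [0.3, -0.5, 0.3]
width: 0.572
```

Call:
jog_arm(
  targets=[
    [4.6,0,0.2,0,0,0,0],
    [4.6,0,0.1,0,0,0,0],
  ],
)

```text
t: 9.28
eef_pos: [0.61, -0.0297, 0.0287]
orientation: [0.532, -0.532, 0.465, -0.466]
ft_force: [-0.7, 0.7, -0.1]
width: 0.573
```

Call:
jog_arm(
  targets=[
    [4.6,0,0.15,0,0,0,0],
    [4.6,0,0.1,0,0,0,0],
  ],
)

```text
t: 9.52
eef_pos: [0.6097, -0.0297, 0.0259]
orientation: [0.532, -0.532, 0.466, -0.466]
ft_force: [-0.2, 0.3, -0.6]
width: 0.571
```

Call:
jog_arm(
  targets=[
    [4.6,0,0.1,0,0,0,0],
  ],
)

```text
t: 9.65
eef_pos: [0.6098, -0.0297, 0.0256]
orientation: [0.532, -0.532, 0.465, -0.466]
ft_force: [-4.1, -0.7, 11.3]
width: 0.573
```

Call:
jog_arm(
  targets=[
    [5.6,0,0,0,0,0,0],
    [6.5,0,0,0,0,0,0],
    [6.5,0,0,0,0,0,0],
  ],
)

```text
t: 10.02
eef_pos: [0.6097, -0.0296, 0.0247]
orientation: [-0.532, 0.532, -0.466, 0.466]
ft_force: [0.3, 0.1, -0.0]
width: 0.765
```

Call:
jog_arm(
  targets=[
    [6.5,0,-2,0,0,0,0],
    [6.5,0,-4,0,0,0,0],
    [6.5,0,-5,0,0,0,0],
    [6.5,5,-2,0,0,0,0],
    [6.5,5,0,-2,0,0,0],
  ],
)

```text
t: 10.65
eef_pos: [0.6043, -0.1325, 0.1566]
orientation: [0.533, -0.532, 0.464, -0.467]
ft_force: [0.7, -1.2, -0.6]
width: 0.761
```

Run:
```python
from h import *
plan([.494,-.3355,.15],10.3)
d=snap('wrist','w7');snap('side','s7')
crop('s7',190,200,370,310,4.4,'c12')
crop('w7',240,30,400,150,5,'c13')
```

```text
t 10.65 p [ 604.3 -132.5  156.6] turn deg [-0.21 -2.59  0.13] shift now cm [ 18.64   0.65 -13.65] shift after turn cm [ 18.     0.66 -14.48]
```

View pics/w7.png

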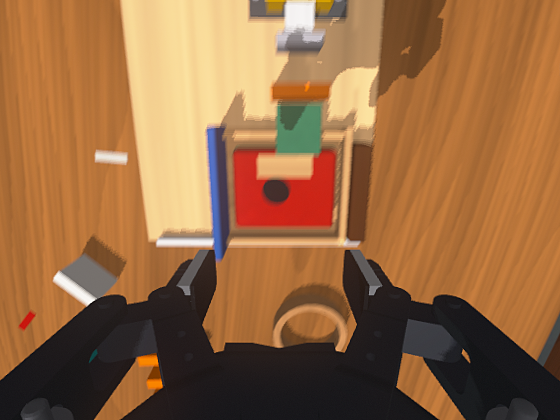

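View pics/c12.png

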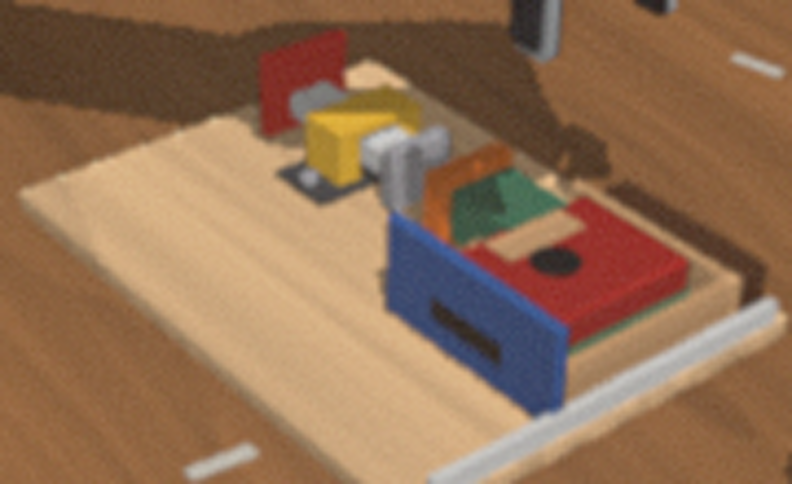

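View pics/c13.png

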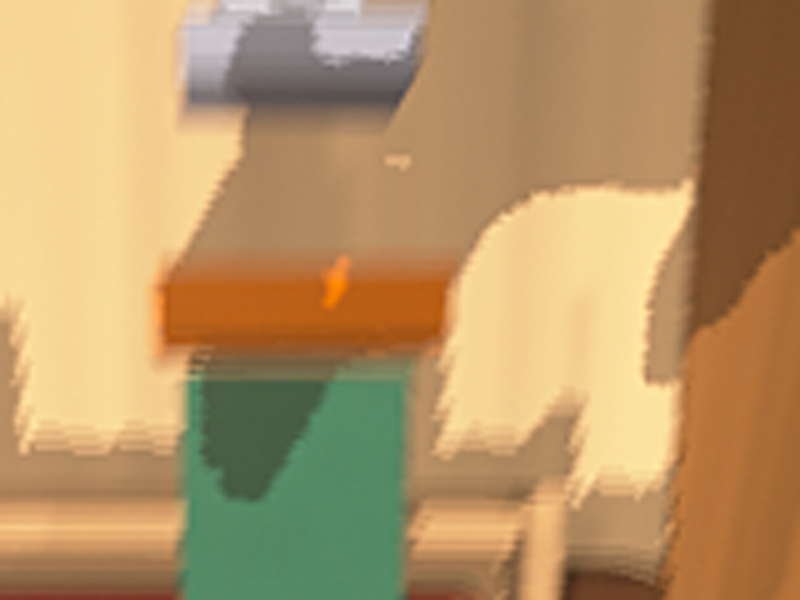

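Shim A stands upright in the gap: in the wrist crop its top is at (160–448, 270–345), about 3 mm clear of the nose. Now for shim B.

Call:
jog_arm(
  targets=[
    [7,5,0,-4,0,-2.6,0],
    [7,4.6,0,-4,0,0,0],
    [7,4.6,0.3,-3.5,0,0,0],
    [7,4,0.3,-2.8,0,0,0],
    [7,0,0,0,0,0,0],
  ],
)

```text
t: 11.38
eef_pos: [0.4915, -0.3353, 0.1482]
orientation: [-0.542, 0.542, -0.455, 0.454]
ft_force: [0.1, 0.7, 0.0]
width: 0.817
```

Run:
```python
from h import *
plan([.4945,-.3357,.018],10.3)
d=snap('wrist','w8')
print(proj(d,[[.4945,-.3357,.051]]))
crop('w8',200,160,360,310,4,'c14')
```

```text
t 11.38 p [ 491.5 -335.3  148.2] turn deg [ 0.03 -0.33 -0.03] shift now cm [ 0.09 13.02  0.29] shift after turn cm [ 0.09 13.02  0.29]
[[281.5119357 202.2920659]]
```

View pics/c14.png

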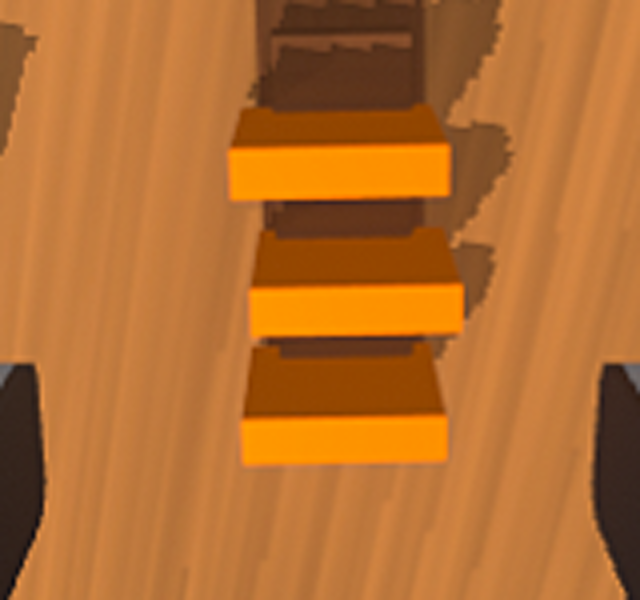

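Shim B's top face is centred at full-frame (285,203), against a prediction of (281.5,202); only the known bias remains.

Call:
jog_arm(
  targets=[
    [7,0.05,3,0.4,0,0,0],
    [7,0,3,0,0,0,0],
    [7,0,2,0,0,0,0],
    [7,0,0,0,0,0,0],
  ],
)

```text
t: 11.92
eef_pos: [0.4971, -0.3309, 0.0677]
orientation: [0.543, -0.543, 0.454, -0.452]
ft_force: [-0.3, 0.1, 0.9]
width: 0.819
```

Run:
```python
from h import *
plan([.496,-.3357,.018],10.3)
```

```text
t 11.93 p [ 497.1 -330.9   67.7] turn deg [ 0.09  0.   -0.15] shift now cm [ 0.46  4.96 -0.18] shift after turn cm [ 0.45  4.97 -0.19]
```

Call:
jog_arm(
  targets=[
    [7,0.45,0.5,-0.1,0,0,0],
    [7,0,2,0,0,0,0],
    [7,0,1.6,0,0,0,0],
    [7,0,0.8,0,0,0,0],
    [7,0,0,0,0,0,0],
  ],
)

```text
t: 12.55
eef_pos: [0.4967, -0.3374, 0.0195]
orientation: [0.543, -0.542, 0.454, -0.453]
ft_force: [0.2, 0.3, 1.0]
width: 0.817
```

Call:
jog_arm(
  targets=[
    [4.6,0,0,0,0,0,0],
    [4.6,0,0,0,0,0,0],
    [4.6,0,0,0,0,0,0],
    [4.6,0,0,0,0,0,0],
  ],
)

```text
t: 13.05
eef_pos: [0.4971, -0.3379, 0.0207]
orientation: [-0.542, 0.543, -0.453, 0.454]
ft_force: [-0.5, 0.7, 5.9]
width: 0.572
```

Call:
jog_arm(
  targets=[
    [4.6,0,-1,0,0,0,0],
    [4.6,0,-2,0,0,0,0],
    [4.6,0,-3,0,0,0,0],
    [4.6,0,-4,0,0,0,0],
    [4.6,0,-4,0,0,0,0],
  ],
)

```text
t: 13.68
eef_pos: [0.4965, -0.3372, 0.1614]
orientation: [0.542, -0.542, 0.454, -0.453]
ft_force: [0.2, -0.5, -0.1]
width: 0.57
```

Run:
```python
from h import *
plan([.597,-.12,.147],7.6)
snap('wrist','w9')
crop('w9',200,140,360,310,4,'c15')
```

```text
t 13.68 p [ 496.5 -337.2  161.4] turn deg [ 0.01  2.6  -0.01] shift now cm [-19.6    1.44  13.74] shift after turn cm [-20.2    1.44  12.84]
```

View pics/c15.png

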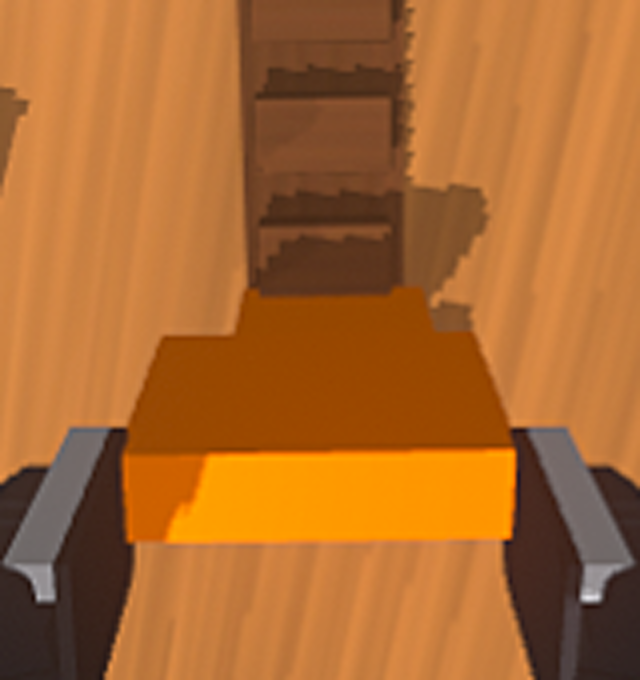

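Run:
```python
from h import *
k=lambda x,y:(200+(x+.5)/4-.5,140+(y+.5)/4-.5)
P=[k(130,544),k(512,542),k(125,452),k(515,450),k(162,337),k(475,336)]
shimpose('w9',P,.1614+.0305)
```

```text
[  4.5 -30.5 -22.8]
[  4.2 -30.5  25.2]
[ -8.2 -30.5 -22.8]
[ -8.5 -30.5  25. ]
[ -7.3  14.5 -24.1]
[-7.5 14.5 25.8]
```

Call:
jog_arm(
  targets=[
    [4.6,-5,0,3,0,2.6,0],
    [4.6,-5,0,3,0,0,0],
    [4.6,-5,0,3,0,0,0],
    [4.6,-5,0,3,0,0,0],
    [4.6,-5,0,2,0,0,0],
  ],
)

```text
t: 14.35
eef_pos: [0.6005, -0.0682, 0.1599]
orientation: [0.532, -0.532, 0.466, -0.466]
ft_force: [0.1, -0.5, -0.3]
width: 0.568
```

Call:
jog_arm(
  targets=[
    [4.6,-4,0,0.5,0,0,0],
    [4.6,0,0,0,0,0,0],
  ],
)

```text
t: 14.6
eef_pos: [0.5993, -0.0271, 0.16]
orientation: [0.533, -0.533, 0.465, -0.465]
ft_force: [0.2, -0.3, 0.7]
width: 0.567
```

Run:
```python
from h import *
plan([.6061,-.0135,.1],7.6)
```

```text
t 14.6 p [599.3 -27.1 160. ] turn deg [ 0.01  0.23 -0.02] shift now cm [-1.26  6.    0.86] shift after turn cm [-1.26  6.    0.85]
```

Call:
jog_arm(
  targets=[
    [4.6,-1.26,1,0.85,0,0.2,0],
    [4.6,0,3,0,0,0,0],
    [4.6,0,2,0,0,0,0],
    [4.6,0,0,0,0,0,0],
  ],
)

```text
t: 15.1
eef_pos: [0.6057, -0.0166, 0.0979]
orientation: [-0.53, 0.532, -0.468, 0.466]
ft_force: [-1.1, -0.0, 0.5]
width: 0.567
```

Run:
```python
from h import *
plan([.6061,-.0135,.0265],7.6)
d=snap('wrist','w10');snap('side','s10')
crop('s10',190,200,370,310,4.4,'c16')
crop('w10',200,130,360,280,4,'c17')
```

```text
t 15.1 p [605.7 -16.6  97.9] turn deg [ 0.21 -0.27 -0.08] shift now cm [-0.29  7.14  0.11] shift after turn cm [-0.3   7.14  0.08]
```

View pics/c16.png

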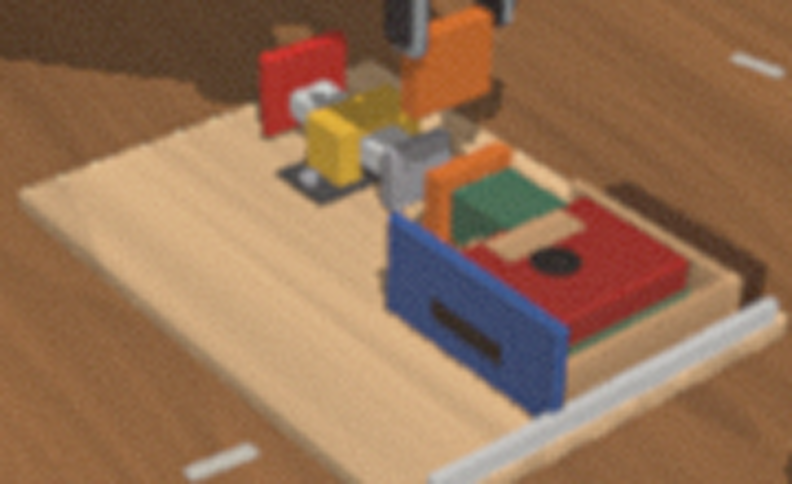

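View pics/c17.png

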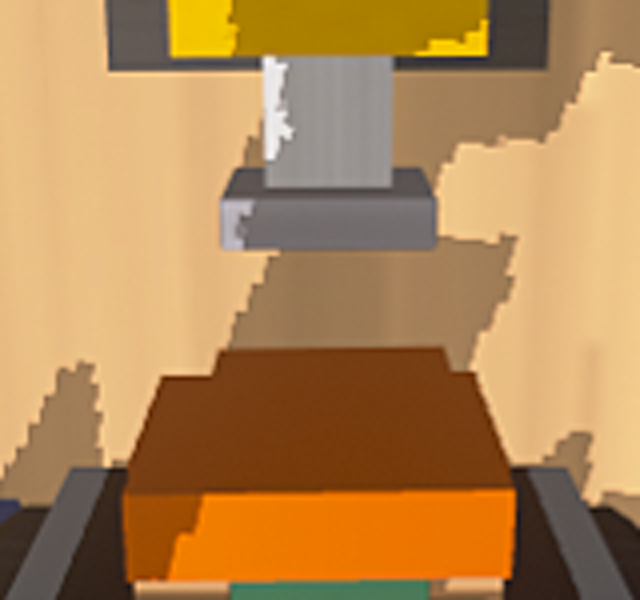

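Run:
```python
from h import *
d=load('w10');k=lambda x,y:(200+(x+.5)/4-.5,130+(y+.5)/4-.5)
a=np.radians(7.6);ex=np.array([np.cos(a),np.sin(a)]);ey=np.array([-ex[1],ex[0]])
for n,px,z in [('jawR',(437,249),.05),('jawL',(221,249),.05),('A+yL',(218,349),.012),('A+yR',(447,347),.012)]:
    X=atz(d,k(*px),z)[:2]*1000; print(n,X.round(1),(ex@X).round(1),(ey@X).round(1))
p=d['s']['eef_pos'][:2]*1000;print('tcp',ex@p,ey@p)
P=[k(130,580),k(512,580),k(125,493),k(515,489),k(162,377),k(475,374)]
shimpose('w10',P,.0979+.0305)
```

```text
jawR [625.3   6.6] 620.7 -76.2
jawL [586.1   1.5] 581.1 -76.0
A+yL [585.6 -30.4] 576.4 -107.6
A+yR [635.8 -23.4] 627.1 -107.3
tcp 598.1497428944042 -96.56085277181133
[  3.9 -30.5 -22.8]
[  3.8 -30.6  25.2]
[ -8.1 -30.4 -22.8]
[ -8.7 -30.6  25. ]
[ -7.3  14.6 -24. ]
[-7.9 14.4 25.8]
```

Call:
jog_arm(
  targets=[
    [4.6,-0.2,1,0.1,0,0,0],
    [4.6,0,1,0,0,0,0],
    [4.6,0,0,0,0,0,0],
  ],
)

```text
t: 15.58
eef_pos: [0.6066, -0.014, 0.0788]
orientation: [-0.531, 0.532, -0.467, 0.466]
ft_force: [-0.0, -0.5, 0.0]
width: 0.57
```

Run:
```python
from h import *
plan([.6061,-.0135,.0265],7.6)
```

```text
t 15.57 p [606.6 -14.   78.8] turn deg [ 0.1  -0.2  -0.04] shift now cm [-0.05  5.23 -0.03] shift after turn cm [-0.06  5.23 -0.04]
```

Call:
jog_arm(
  targets=[
    [4.6,0,2,0,0,0,0],
    [4.6,0,1.7,0,0,0,0],
    [4.6,0,0.9,0,0,0,0],
    [4.6,0,0.4,0,0,0,0],
    [4.6,0,0.1,0,0,0,0],
  ],
)

```text
t: 16.2
eef_pos: [0.6073, -0.0142, 0.029]
orientation: [0.531, -0.531, 0.467, -0.467]
ft_force: [-0.4, 0.7, 0.2]
width: 0.571
```

Call:
jog_arm(
  targets=[
    [4.6,0,0.1,0,0,0,0],
  ],
)

```text
t: 16.32
eef_pos: [0.6074, -0.0142, 0.0282]
orientation: [0.531, -0.531, 0.466, -0.467]
ft_force: [-0.4, 0.3, -0.5]
width: 0.57
```

Call:
jog_arm(
  targets=[
    [4.6,0,0.1,0,0,0,0],
  ],
)

```text
t: 16.45
eef_pos: [0.6072, -0.0142, 0.0271]
orientation: [0.531, -0.531, 0.466, -0.467]
ft_force: [0.1, -0.1, -0.9]
width: 0.57
```

Call:
jog_arm(
  targets=[
    [4.6,0,0.1,0,0,0,0],
  ],
)

```text
t: 16.58
eef_pos: [0.6073, -0.0142, 0.0266]
orientation: [0.531, -0.531, 0.466, -0.467]
ft_force: [-2.9, 0.4, 11.3]
width: 0.573
```

Call:
jog_arm(
  targets=[
    [4.6,0,0.05,0,0,0,0],
  ],
)

```text
t: 16.7
eef_pos: [0.6073, -0.0142, 0.0266]
orientation: [0.531, -0.531, 0.466, -0.467]
ft_force: [-4.8, -0.2, 12.5]
width: 0.571
```

Call:
jog_arm(
  targets=[
    [5.6,0,0,0,0,0,0],
    [6.5,0,0,0,0,0,0],
    [6.5,0,0,0,0,0,0],
  ],
)

```text
t: 17.08
eef_pos: [0.607, -0.0141, 0.0251]
orientation: [-0.531, 0.531, -0.467, 0.467]
ft_force: [0.3, -0.4, 0.9]
width: 0.754
```

Call:
jog_arm(
  targets=[
    [6.5,0,-2,0,0,0,0],
    [6.5,0,-4,0,0,0,0],
    [6.5,0,-5,0,0,0,0],
    [6.5,2,-1,0,0,0,0],
    [6.5,0,0,0,0,0,0],
  ],
)

```text
t: 17.7
eef_pos: [0.6097, -0.0352, 0.1451]
orientation: [0.531, -0.531, 0.467, -0.467]
ft_force: [0.6, 0.3, -0.1]
width: 0.759
```

Run:
```python
from h import *
plan([.5855,.1488,.15],7.6)
d=snap('wrist','w11');snap('side','s11');
crop('s11',190,200,370,310,4.4,'c18')
```

```text
t 17.7 p [609.7 -35.2 145.1] turn deg [-0.02 -0.29  0.02] shift now cm [-18.56  -0.5   -0.06] shift after turn cm [-18.56  -0.49   0.03]
```

View pics/w11.png

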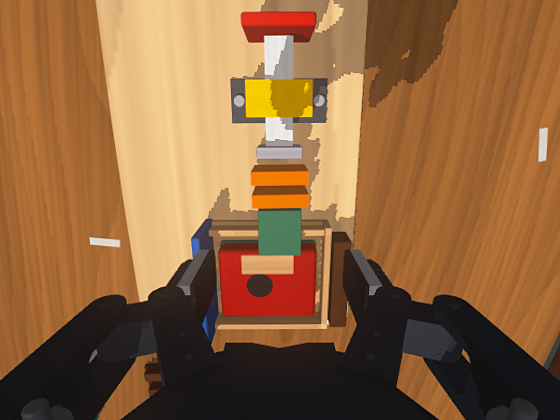

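View pics/c18.png

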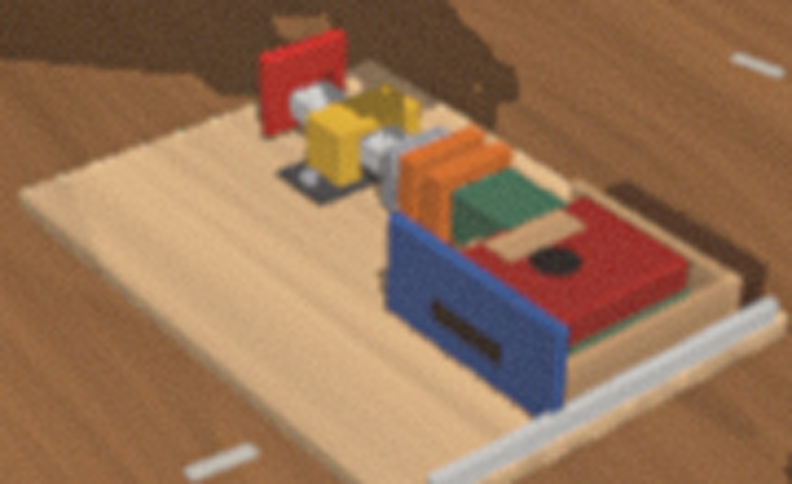

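Both shims stand parallel between the nose and the jaw (wrist rows 165–208). The red plate's top is at (241–316, 12–25). Now measuring that plate.

Run:
```python
from h import *
d=load('w11')
a=np.radians(7.6);ex=np.array([np.cos(a),np.sin(a)]);ey=np.array([-ex[1],ex[0]])
for px in [(241,12),(316,12),(241,25),(316,25)]:
    X=atz(d,px,.065)[:2]*1000; print(px,X.round(1),(ex@X).round(1),(ey@X).round(1))
```

```text
(241, 12) [564.2 108. ] 573.5 32.5
(316, 12) [618.5 115. ] 628.3 32.2
(241, 25) [565.   99.4] 573.2 23.8
(316, 25) [619.8 106.4] 628.5 23.5
```

Call:
jog_arm(
  targets=[
    [2,-5.5,0,0,0,0,0],
    [0,-5.5,0,0,0,0,0],
    [0,-5,0,0,0,0,0],
    [0,-3,0,0,0,0,0],
    [0,0,0,0,0,0,0],
  ],
)

```text
t: 18.42
eef_pos: [0.584, 0.1567, 0.1437]
orientation: [-0.531, 0.533, -0.467, 0.465]
ft_force: [-0.5, -1.3, 0.1]
width: -0.005
```

Run:
```python
from h import *
plan([.5855,.1488,.042],7.6)
```

```text
t 18.43 p [584.  156.7 143.7] turn deg [ 0.16 -0.   -0.03] shift now cm [ 0.8  10.17  0.08] shift after turn cm [ 0.8  10.17  0.05]
```

Call:
jog_arm(
  targets=[
    [0,0,3,0.1,0,0,0],
    [0,0,4,0,0,0,0],
    [0,0,3.2,0,0,0,0],
    [0,1,0,0,0,0,0],
    [0,0,0,0,0,0,0],
  ],
)

```text
t: 19.05
eef_pos: [0.5883, 0.1434, 0.0442]
orientation: [0.531, -0.531, 0.467, -0.467]
ft_force: [0.3, 0.7, 0.2]
width: -0.001
```

Call:
jog_arm(
  targets=[
    [0,1,0,0,0,0,0],
    [0,0.7,0,0,0,0,0],
    [0,0.5,0,0,0,0,0],
  ],
)

```text
t: 19.42
eef_pos: [0.5905, 0.1222, 0.0438]
orientation: [0.531, -0.531, 0.467, -0.467]
ft_force: [-0.6, -0.3, 0.3]
width: -0.002
```

Call:
jog_arm(
  targets=[
    [0,0.5,0,0,0,0,0],
    [0,0,0,0,0,0,0],
  ],
)

```text
t: 19.68
eef_pos: [0.5912, 0.1174, 0.0435]
orientation: [0.531, -0.531, 0.466, -0.467]
ft_force: [-0.2, -1.9, 2.6]
width: -0.004
```

Call:
jog_arm(
  targets=[
    [0,0.4,0,0,0,0,0],
    [0,0.4,0,0,0,0,0],
  ],
)

```text
t: 19.92
eef_pos: [0.5921, 0.1102, 0.0435]
orientation: [0.532, -0.531, 0.467, -0.467]
ft_force: [0.1, 2.4, 4.3]
width: -0.003
```

Call:
jog_arm(
  targets=[
    [0,0.4,0,0,0,0,0],
    [0,0.4,0,0,0,0,0],
  ],
)

```text
t: 20.18
eef_pos: [0.5932, 0.102, 0.0435]
orientation: [0.531, -0.531, 0.467, -0.467]
ft_force: [-0.6, 3.0, 5.8]
width: 0.003
```

Run:
```python
from h import *
d=snap('wrist','w12');snap('side','s12');
crop('s12',190,180,370,310,4.4,'c19')
```

```text
(no output)
```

View pics/c19.png

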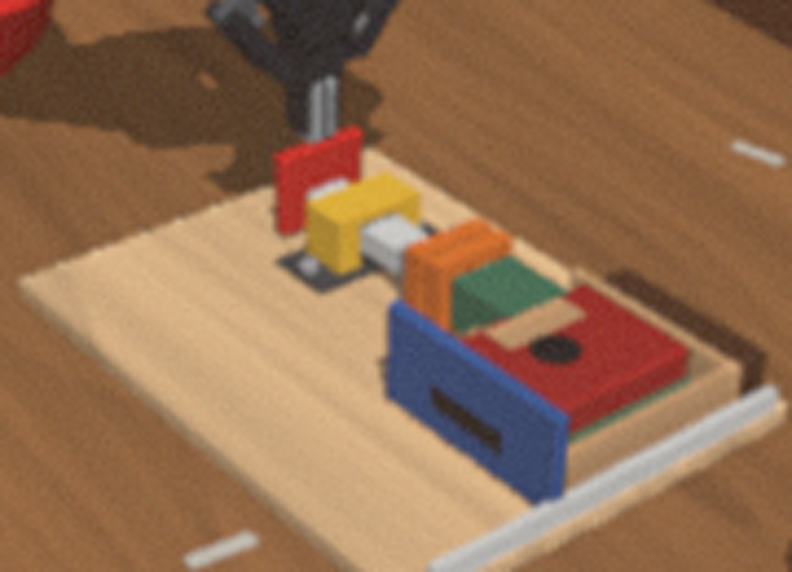

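The jaw is advancing and the shims are already together and upright. Continuing in small steps.

Call:
jog_arm(
  targets=[
    [0,0.3,0,0,0,0,0],
    [0,0.1,0,0,0,0,0],
  ],
)

```text
t: 20.52
eef_pos: [0.5937, 0.098, 0.0435]
orientation: [0.531, -0.531, 0.467, -0.467]
ft_force: [0.0, 3.8, 5.1]
width: -0.004
```

Call:
jog_arm(
  targets=[
    [0,0.1,0,0,0,0,0],
    [0,0.1,0,0,0,0,0],
  ],
)

```text
t: 20.78
eef_pos: [0.594, 0.0962, 0.0435]
orientation: [0.532, -0.531, 0.467, -0.467]
ft_force: [-1.2, 3.2, 5.8]
width: -0.0
```

Call:
jog_arm(
  targets=[
    [0,0.1,0,0,0,0,0],
  ],
)

```text
t: 20.9
eef_pos: [0.5941, 0.0952, 0.0435]
orientation: [0.532, -0.531, 0.467, -0.467]
ft_force: [-0.1, 4.1, 6.3]
width: 0.005
```

Run:
```python
from h import *
print(r.sense()['ft_force'])
d=snap('wrist','w13');snap('side','s13')
crop('s13',220,170,330,260,7,'c20')
crop('w13',200,160,360,280,5,'c21')
```

```text
[-0.11613668  4.05672153  6.28993263]
```

View pics/c20.png

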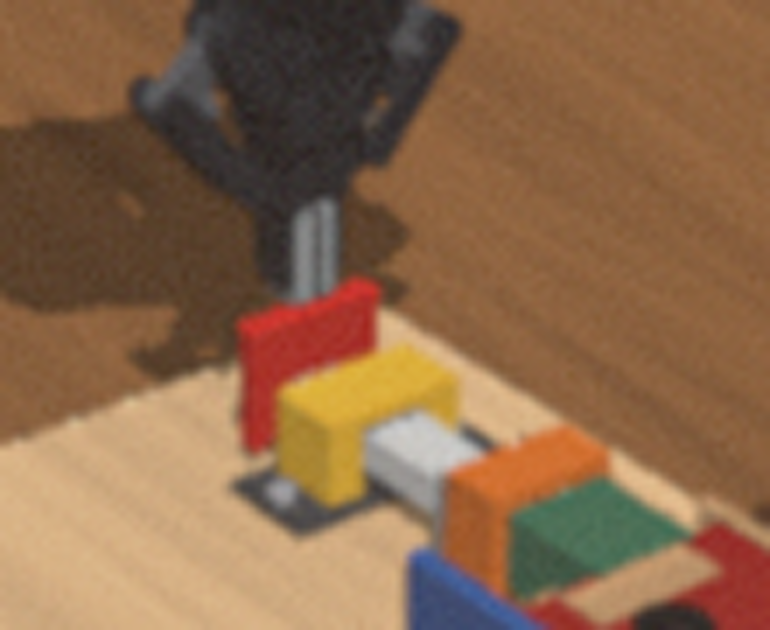

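View pics/w13.png

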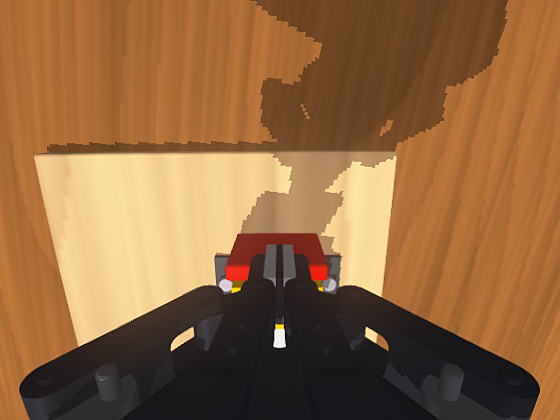

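The fingers are behind the plate, pushing on its rear face, as intended. The upward 6 N looks like friction from the arm being held down, so I'll raise the target slightly and keep pushing.

Call:
jog_arm(
  targets=[
    [0,0.1,-0.1,0,0,0,0],
  ],
)

```text
t: 21.12
eef_pos: [0.5937, 0.0936, 0.0439]
orientation: [-0.531, 0.532, -0.467, 0.467]
ft_force: [-0.9, -0.7, -0.3]
width: 0.002
```

Call:
jog_arm(
  targets=[
    [0,0.1,0,0,0,0,0],
  ],
)

```text
t: 21.25
eef_pos: [0.5939, 0.0926, 0.0439]
orientation: [-0.531, 0.532, -0.467, 0.467]
ft_force: [-0.1, 0.2, -0.2]
width: 0.0
```

Call:
jog_arm(
  targets=[
    [0,0.1,0,0,0,0,0],
  ],
)

```text
t: 21.38
eef_pos: [0.5941, 0.0918, 0.0439]
orientation: [-0.531, 0.531, -0.467, 0.467]
ft_force: [-0.5, 0.3, -0.3]
width: 0.003
```

Run:
```python
from h import *
print(r.sense()['ft_force'])
d=snap('wrist','w14');snap('side','s14')
crop('s14',220,170,330,260,7,'c22')
crop('w14',200,220,360,340,5,'c23')
```

```text
[-0.5105636   0.30196488 -0.3352474 ]
```

View pics/c22.png

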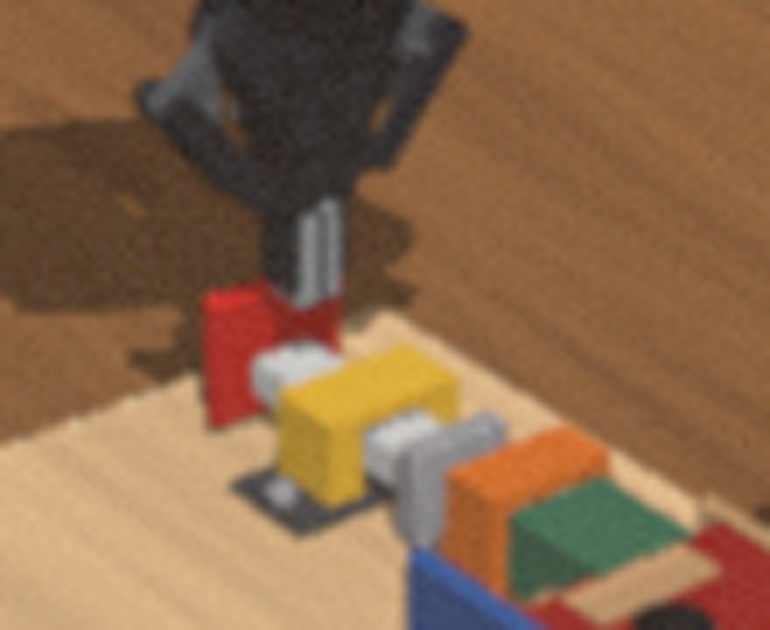

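View pics/c23.png

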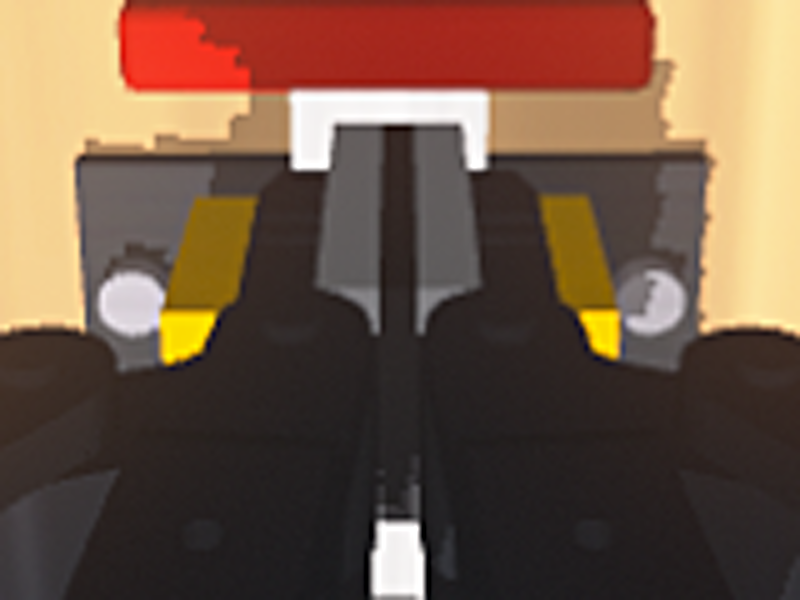

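Run:
```python
from h import *
for f in ['s13','s14']:
    d=load(f);p=d['s']['eef_pos'];print(p,proj(d,[p,p+[0,0,.02]]), (proj(d,[p,p+[0,0,.02]])-[220,170])*7)
d=load('w14');p=d['s']['eef_pos'];print((proj(d,[p])-[200,220])*5, d['s']['joints'], d['s']['width'])
```

```text
[0.59412785 0.09510045 0.04349383] [[262.85561127 219.46025994]
 [262.84931141 212.31807842]] [[299.98927891 346.2218196 ]
 [299.9451799  296.22654896]]
[0.59417768 0.09170256 0.04397934] [[263.5577594  219.87310657]
 [263.55740914 212.71715135]] [[304.9043158  349.11174599]
 [304.901864   299.02005945]]
[[388.56798907 117.88235004]] [-4.33742538e-02  6.27948644e-01  1.37990891e+00 -2.92827480e-04
  1.13440847e+00 -1.72259506e-01] 0.002811935470218485
```

The side view shows the real fingertips about 20 mm above the reported TCP: they end at crop row 305, while the TCP projects to row 349. So the fingers were riding on the plate's top edge and slipped over it, and the jaw sprang back. Both shims still stand against the nose. I'll lift, go back behind the plate and come down lower.

Call:
jog_arm(
  targets=[
    [0,0,-4,0,0,0,0],
    [0,-3,-1,0,0,0,0],
    [0,-3.5,0,0,0,0,0],
    [0,0,0,0,0,0,0],
  ],
)

```text
t: 21.98
eef_pos: [0.5854, 0.1584, 0.0943]
orientation: [0.532, -0.532, 0.466, -0.466]
ft_force: [0.7, 0.9, 0.4]
width: 0.004
```

Run:
```python
from h import *
plan([.5835,.159,.02],7.6)
d=snap('wrist','w15');snap('side','s15')
crop('s15',190,180,370,310,4.4,'c24')
crop('w15',200,150,360,270,5,'c25')
```

```text
t 21.98 p [585.4 158.4  94.3] turn deg [ 0.   -0.04 -0.01] shift now cm [-0.09  7.43 -0.18] shift after turn cm [-0.09  7.43 -0.18]
```

View pics/c24.png

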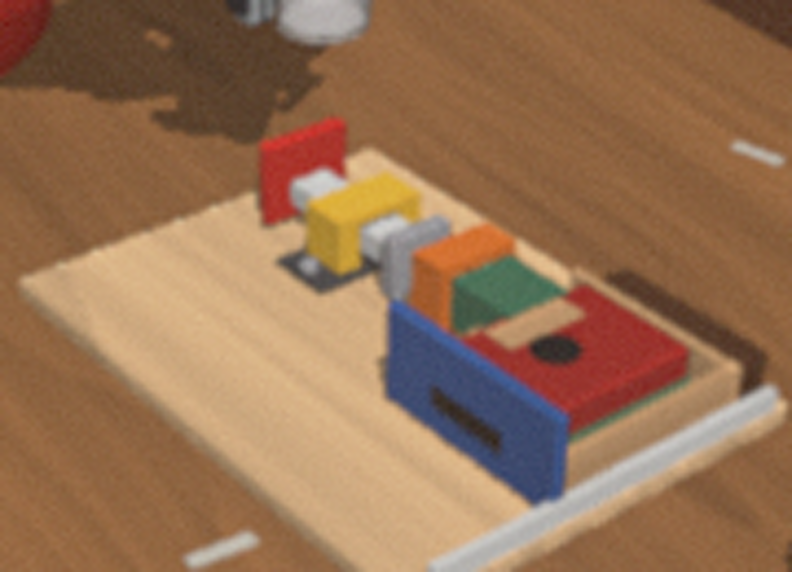

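View pics/w15.png

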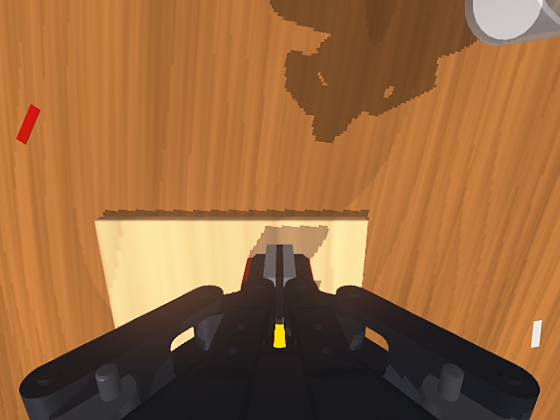

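Call:
jog_arm(
  targets=[
    [0,0,3,0,0,0,0],
    [0,0,2.5,0,0,0,0],
    [0,0,1.5,0,0,0,0],
    [0,0,0.4,0,0,0,0],
    [0,0,0,0,0,0,0],
  ],
)

```text
t: 22.7
eef_pos: [0.5863, 0.1563, 0.0207]
orientation: [0.531, -0.531, 0.467, -0.467]
ft_force: [0.5, 0.5, 0.5]
width: -0.003
```

Run:
```python
from h import *
plan([.5835,.159,.02],7.6)
d=snap('side','s16')
crop('s16',190,150,370,280,4.4,'c26')
p=d['s']['eef_pos'];print((proj(d,[p,p+[0,0,.02]])-[190,150])*4.4)
```

```text
t 22.7 p [586.3 156.3  20.7] turn deg [-0.04 -0.21  0.01] shift now cm [-0.3   0.07 -0.24] shift after turn cm [-0.3   0.07 -0.24]
[[257.25476157 298.2290404 ]
 [256.71340119 268.1528238 ]]
```

View pics/c26.png

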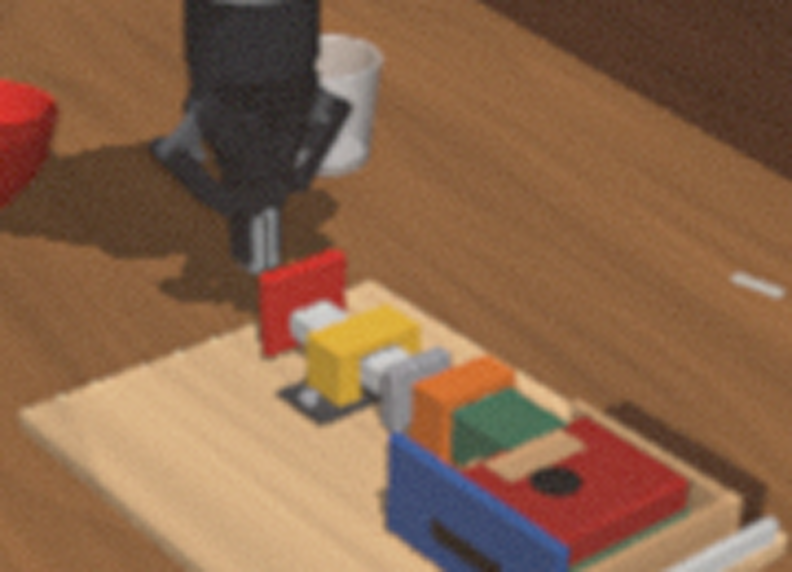

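The tips are at about z 0.040 (row 270), well within the plate's 15–65 mm. Now pushing.

Call:
jog_arm(
  targets=[
    [0,1.5,0,0,0,0,0],
    [0,1,0,0,0,0,0],
    [0,0.5,0,0,0,0,0],
    [0,0.5,0,0,0,0,0],
    [0,0,0,0,0,0,0],
  ],
)

```text
t: 23.38
eef_pos: [0.5905, 0.1218, 0.0204]
orientation: [0.531, -0.531, 0.467, -0.467]
ft_force: [-0.3, 2.3, 1.5]
width: -0.003
```

Call:
jog_arm(
  targets=[
    [0,0.4,0,0,0,0,0],
    [0,0.4,0,0,0,0,0],
    [0,0.4,0,0,0,0,0],
  ],
)

```text
t: 23.75
eef_pos: [0.5921, 0.1099, 0.0204]
orientation: [0.531, -0.531, 0.467, -0.467]
ft_force: [-0.4, 2.8, 2.3]
width: -0.003
```

Call:
jog_arm(
  targets=[
    [0,0.3,0,0,0,0,0],
    [0,0.3,0,0,0,0,0],
  ],
)

```text
t: 24.0
eef_pos: [0.5929, 0.1039, 0.0203]
orientation: [0.531, -0.531, 0.467, -0.467]
ft_force: [0.4, 3.8, 2.7]
width: 0.0
```

Call:
jog_arm(
  targets=[
    [0,0.2,0,0,0,0,0],
    [0,0.1,0,0,0,0,0],
  ],
)

```text
t: 24.25
eef_pos: [0.5931, 0.1019, 0.0204]
orientation: [0.532, -0.531, 0.467, -0.466]
ft_force: [0.4, 11.2, 4.0]
width: 0.002
```

Call:
jog_arm(
  targets=[
    [0,0.1,0,0,0,0,0],
  ],
)

```text
t: 24.38
eef_pos: [0.5931, 0.102, 0.0204]
orientation: [0.532, -0.53, 0.467, -0.466]
ft_force: [-0.5, 16.1, 3.4]
width: 0.001
```

Call:
jog_arm(
  targets=[
    [0,0.1,0,0,0,0,0],
  ],
)

```text
t: 24.5
eef_pos: [0.5931, 0.102, 0.0204]
orientation: [0.533, -0.53, 0.468, -0.466]
ft_force: [-1.0, 21.6, 4.2]
width: -0.004
```

It went tight at about 21 mm travel: the TCP stopped while the force rose. Easing to about 10 N.

Call:
jog_arm(
  targets=[
    [0,-0.2,0,0,0,0,0],
    [0,0,0,0,0,0,0],
    [0,0,0,0,0,0,0],
  ],
)

```text
t: 24.88
eef_pos: [0.5931, 0.102, 0.0204]
orientation: [0.532, -0.531, 0.467, -0.466]
ft_force: [0.2, 7.8, 4.0]
width: 0.001
```

Run:
```python
from h import *
print(r.sense()['ft_force'])
snap('side','s17');snap('top','t17');snap('wrist','w17');s=r.sense();print(s['ft_force'],s['eef_pos'],s['t'])
crop('s17',220,170,370,300,5,'c27')
crop('t17',205,150,375,280,4.6,'c28')
```

```text
[0.16743195 7.81514916 4.04915353]
[0.39305422 8.11832315 2.52870027] [0.59311256 0.10199451 0.02034291] 25.025
```

View pics/c27.png

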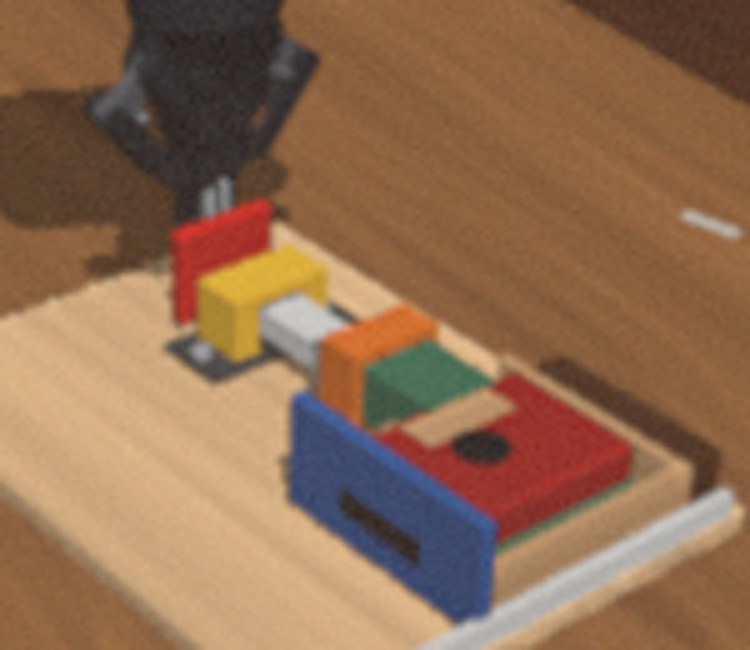

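View pics/c28.png

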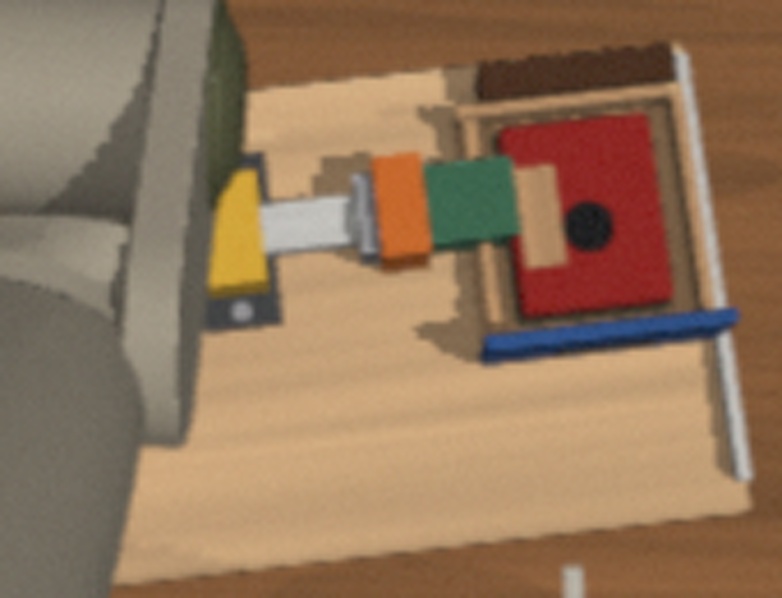

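View pics/t17.png

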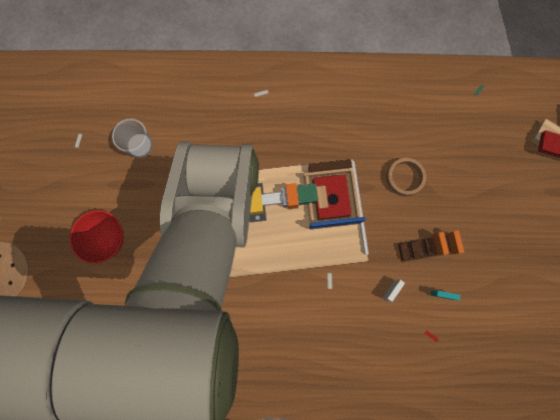

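The packing is tight: in the top crop the orange pieces (375–430) fill the space between jaw and nose, and the drawer is still home. I'll trim the push to about 10 N.

Call:
jog_arm(
  targets=[
    [0,0.05,0,0,0,0,0],
    [0,0,0,0,0,0,0],
  ],
)

```text
t: 25.28
eef_pos: [0.5931, 0.102, 0.0204]
orientation: [0.532, -0.531, 0.467, -0.466]
ft_force: [1.1, 11.0, 4.3]
width: 0.002
```

Call:
jog_arm(
  targets=[
    [0,0,0,0,0,0,0],
    [0,0,0,0,0,0,0],
  ],
)

```text
t: 25.52
eef_pos: [0.5931, 0.102, 0.0204]
orientation: [0.532, -0.531, 0.467, -0.466]
ft_force: [0.3, 10.3, 2.2]
width: -0.007
```

```bash
python3 -c "
from rig import r
print(r.sense()['ft_force']); print(r.sign_off())"
```

```text
[ 0.29513651 10.29146321  2.16879099]
the job is handed in; nothing more can be done
None
```

I pushed the drawer home and stood two orange shims upright in the gap. The fingers are now holding the red plate at about 10 N with the packing tight. The job was handed in at about 25.5 s.

**Last checks**
- **Drawer:** the push against the end stop rose to over 30 N without further movement. The last top view shows the drawer in the same place as after that push.
- **Packing:** the jaw stopped at roughly 21 mm of travel, well short of its 28 mm end. The force then rose to 21.6 N with no further movement. The pictures show nose, both shims and jaw in contact.
- **Push:** the final reading was 10.3 N.
- **Unused things:** two shims are still standing in the rack. The bowl, tape, pot and look-alikes were not touched.

**What went wrong or disagreed**
- **First push on the red plate:** it failed. The real fingertips sit about 20 mm above the reported TCP, so they rode on the plate's top edge, dragged the jaw about 20 mm and then slipped over. The jaw sprang back. The shims stayed upright, already pushed together against the nose. I went behind the plate again, lower, and the second push worked.
- **Camera disagreement:** the cameras differed by 3 to 5 mm along the jig's x direction. That is small enough that the 50 mm wide shims still cover the nose and jaw.

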